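Load the cupping lab's charging rack

ROBOT

A 6-joint arm with a two-finger parallel gripper is mounted at the origin on the work surface. World frame = base frame: x ahead of the robot, y to its left, z up, the work surface at z = 0. Lengths are in mm, angles in rad, forces in N, time in s.
With the tool pointing down it reaches from about 275 to 750 mm from the base axis. Payload 10.2 kg.
Tool frame: the origin (TCP) lies midway between the tips of the shut fingers; the grasp point (between the pads) lies grip_depth behind it (grip_depth is the distance from the TCP to the grasp point, in mm); z points along the fingers, y is the line along which they close (so a half turn about z gives the same grasp; the last joint's range is limited). The gripper opens to 85 mm and grips with 20 to 120 N. Pads are 22 mm wide; open, the fingers measure 114 mm over their backs; the gripper's body (76 mm by 85 mm) begins 54 mm behind the grasp point. The pads swing forward as they close: fully open they stand 13 mm farther back than shut.
Start: joints at [-1.562, 0.313, 1.498, -0, 1.331, -0.223], TCP at [120.594, -510.968, 231.294] pointing down, gripper open.
Joint ranges: [-2.94, 2.94], [-0.97, 2.17], [0.19, 2.56], [-1.23, 4.37], [0.02, 3.11], [-2.88, 2.88]. Speed limits (rad/s): [2.39, 2.39, 3.01, 3.14, 3.14, 3.14].

INTERFACE

Orientations are given as a unit quaternion [w, x, y, z].
In Python, from rig import * gives the robot as it stands.
- The arm moves only by the tool servo_tool, never from a script. Its argument "commands" is a list of rows, each a list of 3 entries, a list of its own where there are three numbers: the gripper command: -1 is fully open, 1 is shut, values between are in proportion, then the shift along the tool's x, y, z in m, then the turn, a rotation vector about the tool's x, y, z in units of 6 degrees (1.0 is 6 degrees). In form: [[grip, [dx, dy, dz], [ax, ay, az]], ...]. A call has 1 to 10 rows; each row shifts and turns the commanded pose from where the row before left it, along the tool's axes as they then stand; what a row does not reach is not made up. A row lasts 1/12 s, in which the tool goes at most 41.7 mm and 7.16 degrees, less where a joint would pass 70% of its speed; a pose out of reach is approached as far as the arm can. A call is refused whole if a number of a shift passes 0.0417 or a number of a turn 1, either way. A call with a gripper value outside its range is refused whole. The fingers move at their own pace and stop on an object; "squeeze" is the grip in N (left out, the last holds). Time passes only in rows, so rows that do not move let the fingers close. It gives the time, the measured TCP pose, the force, the opening and the grip force at its end, in the units of the state.
- sense(): the state, without advancing time (a new reading comes with each control period).
- capture(name): name is "scene" or "top"; returns a dict with "pixels" (420x560x3 uint8, red, green, blue), "z_map" (420x560 float32, mm along the optical axis (not along the pixel's ray), 0 where there is no reading), "fx", "fy", "cx", "cy" (pixels), "rvec" (rotation vector, rad) and "tvec" (3), from world to camera coordinates, as OpenCV has them. Camera axes: x right, y down, z forward; pixel columns grow to the right and rows downward; lengths in mm; the calibration is good to about 2 mm. A picture is of the moment at which its call begins.
- finish_job(): hands the job in; it is judged then, once.
The state is a dict: "time_s": time; "joints": joint angles; "dq": joint speeds; "tau": joint torques, N m; "eef_pos": TCP position; "ee_rot": TCP orientation; "force": force on the tool from outside, world axes, zero at the start; "wrist_torque": the same for the moment, N m; "grip_width": opening from 0.0 (shut) to 1.0 (fully open); "grip_force": force on a finger pad.
Only numpy, scipy, OpenCV 4.12 (cv2) and the standard library are available. Lean on these libraries where they do the work, as an engineer would, in place of code of your own. Each camera call takes 0.05 s, during which the arm holds its last target. There are 200 camera calls.

TASK

Put the spare scale batteries on charge: first slide the rack's selector fully to off (its right-hand end, seen from the robot), then, with it off, load every loose cell into a bay of its own, flat end against the spring plate and nub against the fixed wall, tipped fully down into its saddles. When all are in, slide the selector along until it lines up with the little dark steel pointer clip; leave the clip, the cup, the timer and the canister where they are.

Things in the scene. Friction and masses are not known exactly. Their poses are not given: they have to be found in the camera images.
- rack: Fixed charging rack. Origin on its underside; base plate spans x -145..75, y -130..130 mm, 10 mm thick. x points from its front (nearest the robot) to its back, y left, z up. Front to back: aluminium control panel (x -145..-75, top z 20), spring housing bar (x -71..-61, top z 56), four open bays side by side 64 mm apart, fixed contact wall (x 56..64, top z 48 mm).
- selector (a joint): Slider: an upright black block (28 mm in rack x, 20 mm in rack y, z 20 to 60 mm) on the control panel that slides along rack y at rack x = -98 mm with 1.5 N friction and stays where left. Value in m: 0 = off, at the right-hand (-y) end stop, where it stands at rack y = -60 mm; grows to 0.12 towards +y.
- selector_top (a point): Centre of the top face of the slider block; z is up, y along its travel (same axes as the rack).
- pointer (a joint): Position of the small dark steel pointer clip (20 mm by 12 mm, 8 mm high) on its own slot at the front edge of the panel, rack x = -130 mm, on the same scale as the slider (value in m, the slider is in line with it when the two values are equal). Preset and stiff (12 N); leave it where it is.
- pointer_tip (a point): Tip of the pointer clip, which points towards the slider's track; same axes as the rack.
- bay0 (a point): Where the middle of a cell seated in bay 0 lies (bays count from the right, -y), 42 mm above the table; axes as the rack's. A bay carries the cell on two 90-degree V-saddles, 12 mm long, 30 mm before and behind this point, reaching 20 mm to either side and up to 6 mm below it; between them there is room beside the cell for fingers, down to the base plate 32 mm below.
- bay0_contact (a point): Where the nub tip of a cell seated in bay 0 lies, on the wall's front face, 6 mm below its top. Facing it is the bay's sprung plate (30 mm wide, z 28..56), free face at rack x -36, so the free gap is 92 mm; it yields 18 mm to the front (2 N, rising to 11 N); seated cell: 8 mm. Load with the nub end raised: flat end low against the plate, push, tip the nub end down inside the wall.
- bay1 (a point): Where the middle of a cell seated in bay 1 lies (bays count from the right, -y), 42 mm above the table; axes as the rack's. A bay carries the cell on two 90-degree V-saddles, 12 mm long, 30 mm before and behind this point, reaching 20 mm to either side and up to 6 mm below it; between them there is room beside the cell for fingers, down to the base plate 32 mm below.
- bay1_contact (a point): Where the nub tip of a cell seated in bay 1 lies, on the wall's front face, 6 mm below its top. Facing it is the bay's sprung plate (30 mm wide, z 28..56), free face at rack x -36, so the free gap is 92 mm; it yields 18 mm to the front (2 N, rising to 11 N); seated cell: 8 mm. Load with the nub end raised: flat end low against the plate, push, tip the nub end down inside the wall.
- bay2 (a point): Where the middle of a cell seated in bay 2 lies (bays count from the right, -y), 42 mm above the table; axes as the rack's. A bay carries the cell on two 90-degree V-saddles, 12 mm long, 30 mm before and behind this point, reaching 20 mm to either side and up to 6 mm below it; between them there is room beside the cell for fingers, down to the base plate 32 mm below.
- bay2_contact (a point): Where the nub tip of a cell seated in bay 2 lies, on the wall's front face, 6 mm below its top. Facing it is the bay's sprung plate (30 mm wide, z 28..56), free face at rack x -36, so the free gap is 92 mm; it yields 18 mm to the front (2 N, rising to 11 N); seated cell: 8 mm. Load with the nub end raised: flat end low against the plate, push, tip the nub end down inside the wall.
- bay3 (a point): Where the middle of a cell seated in bay 3 lies (bays count from the right, -y), 42 mm above the table; axes as the rack's. A bay carries the cell on two 90-degree V-saddles, 12 mm long, 30 mm before and behind this point, reaching 20 mm to either side and up to 6 mm below it; between them there is room beside the cell for fingers, down to the base plate 32 mm below.
- bay3_contact (a point): Where the nub tip of a cell seated in bay 3 lies, on the wall's front face, 6 mm below its top. Facing it is the bay's sprung plate (30 mm wide, z 28..56), free face at rack x -36, so the free gap is 92 mm; it yields 18 mm to the front (2 N, rising to 11 N); seated cell: 8 mm. Load with the nub end raised: flat end low against the plate, push, tip the nub end down inside the wall.
- cell0: Round black rechargeable cell, 34 mm in diameter, 100 mm long over all, 0.2 kg, lying on the table, nub roughly away from the robot (can be absent). Origin: middle of its length, on its axis; x runs along the axis to the nub, a brass stud 14 mm across, 4 mm long. The nub end has a square cap, 34 x 34 x 9 mm (x 37..46), which keeps it from rolling; the other end is flat steel.
- cell0_nub (a point): Tip of the nub of cell0, 50 mm along x from its origin.
- cell1: Round black rechargeable cell, 34 mm in diameter, 100 mm long over all, 0.2 kg, lying on the table, nub roughly away from the robot (can be absent). Origin: middle of its length, on its axis; x runs along the axis to the nub, a brass stud 14 mm across, 4 mm long. The nub end has a square cap, 34 x 34 x 9 mm (x 37..46), which keeps it from rolling; the other end is flat steel.
- cell1_nub (a point): Tip of the nub of cell1, 50 mm along x from its origin.
- cell2: Round black rechargeable cell, 34 mm in diameter, 100 mm long over all, 0.2 kg, lying on the table, nub roughly away from the robot (can be absent). Origin: middle of its length, on its axis; x runs along the axis to the nub, a brass stud 14 mm across, 4 mm long. The nub end has a square cap, 34 x 34 x 9 mm (x 37..46), which keeps it from rolling; the other end is flat steel.
- cell2_nub (a point): Tip of the nub of cell2, 50 mm along x from its origin.
- cell3: Round black rechargeable cell, 34 mm in diameter, 100 mm long over all, 0.2 kg, lying on the table, nub roughly away from the robot (can be absent). Origin: middle of its length, on its axis; x runs along the axis to the nub, a brass stud 14 mm across, 4 mm long. The nub end has a square cap, 34 x 34 x 9 mm (x 37..46), which keeps it from rolling; the other end is flat steel.
- cell3_nub (a point): Tip of the nub of cell3, 50 mm along x from its origin.
- cup: White coffee cup, 84 mm across, 75 mm tall, standing beyond the rack; origin under its centre. Bystander.
- timer: Yellow kitchen timer, 75 x 85 x 22 mm, lying beyond the rack; origin under its centre. Bystander.
- canister: Steel canister, 84 mm across, 130 mm tall, standing beyond the rack; origin under its centre. Bystander.
Mind the look-alikes: they are no part of the job. Leave any green or red look-alike of the cell3 alone.

How it is judged:
By the outcome, as a careful person would: the job done as asked, in the order asked, and still so for the second after the job is handed in, with the robot touching nothing.
Of cell0, cell1, cell2, cell3 only 3 to 4 are there at a start; the rules pass over those that are not, and their reading is None.
At some moment in a run one of cell0, cell1, cell2, cell3 may be knocked a few centimetres aside while the robot is not near it.
Once in a run the grip may slacken for a moment while it holds something.
It also fails if it takes over 210 s, if anything falls off the work surface, if the arm or the gripper's body presses on something with over 40 N, if the wrist force passes 120 N, or if a joint passes its speed limit or range.

## Working session

There is one attempt and no reset: what is moved stays moved. The work goes in short steps, Python scripts to look and compute and a tool call to move; the robot and the scene stay as the last step left them, time stands still between calls to the robot, and variables do not carry over. Pictures are saved under pics/ and viewed, at most 14 in all, crops included, and the job is handed in when it is done.

Besides the shell and the picture viewer there is one more tool, called as a command line: name --argument value ..., lists and objects as JSON in quotes. servo_tool: Moves the arm, as the interface text tells. Its arguments: {"type":"object","properties":{"commands":{"type":"array"},"squeeze":{"type":"number"}},"required":["commands"]}

```bash
ls; mkdir -p pics; cat > h.py <<'E'
from rig import *
import numpy as np, cv2
from scipy.spatial.transform import Rotation as R
def cap(n):
    c=capture(n); c['Rm']=cv2.Rodrigues(np.array(c['rvec'],float))[0]; c['t']=np.array(c['tvec'],float).reshape(3); return c
def cloud(c):
    z=c['z_map'].astype(float); v,u=np.mgrid[:z.shape[0],:z.shape[1]]
    p=np.stack([(u-c['cx'])/c['fx']*z,(v-c['cy'])/c['fy']*z,z],-1)
    w=(p-c['t'])@c['Rm']; w[z==0]=np.nan; return w
def proj(c,P):
    q=np.atleast_2d(P)@c['Rm'].T+c['t']; return np.c_[c['fx']*q[:,0]/q[:,2]+c['cx'],c['fy']*q[:,1]/q[:,2]+c['cy']]
def save(c,f,box=None,s=1):
    im=c['pixels'][:,:,::-1]
    if box: im=im[box[1]:box[3],box[0]:box[2]]
    cv2.imwrite(f,cv2.resize(im,None,fx=s,fy=s,interpolation=cv2.INTER_CUBIC))
def st():
    s=sense(); print({k:np.round(s[k],3).tolist() for k in ('time_s','joints','eef_pos','ee_rot','force','grip_width','grip_force')})
    return s
E
python3 - <<'E'
from h import *
s=sense(); print(s)
for n in('scene','top'):
    c=cap(n); save(c,f'pics/{n}0.png'); print(n,c['fx'],c['Rm'],c['t'])
E
```

```text
pics
{'time_s': 0.0, 'joints': array([-1.56244371e+00,  3.13473841e-01,  1.49843128e+00,  2.12757190e-05,
        1.33094979e+00, -2.23409323e-01]), 'dq': array([ 0.00050378,  0.00187558,  0.00025537,  0.00160849,  0.00086713,
       -0.001083  ]), 'tau': array([-1.17321291e-03, -4.12266076e+01, -2.59742707e+01, -2.53103326e-04,
        4.09654036e-03, -1.47495217e-05]), 'eef_pos': array([ 120.57527358, -510.71931458,  230.7250461 ]), 'ee_rot': array([-6.26372576e-04,  9.93293406e-01,  1.15619253e-01,  7.80053711e-05]), 'force': array([-0.39500409,  0.0948154 ,  0.52295592]), 'wrist_torque': array([-0.01675048, -0.04109176,  0.01498672]), 'grip_force': 0.0, 'grip_width': 1.0043714615663766}
scene 505.2147765578154 [[-0.43688199  0.89933944 -0.01796403]
 [ 0.68108879  0.31768279 -0.65969364]
 [-0.58758165 -0.30044337 -0.7513199 ]] [ 297.24641499 -339.72918194 1854.02423905]
top 417.9347891591875 [[-0.01463606 -0.99976413 -0.01604595]
 [-0.99640721  0.01592196 -0.08318147]
 [ 0.08341733  0.01477085 -0.99640522]] [ -18.60376877  616.99095544 1062.42817097]
```

View pics/scene0.png

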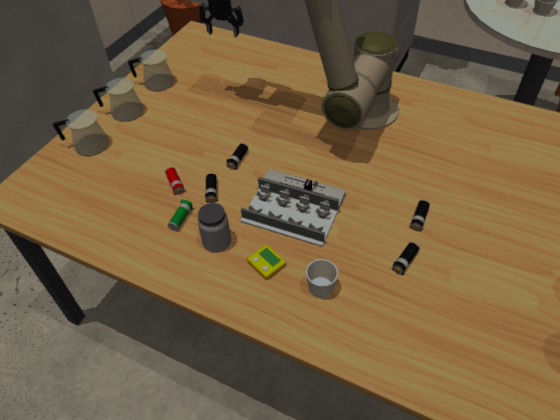

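View pics/top0.png

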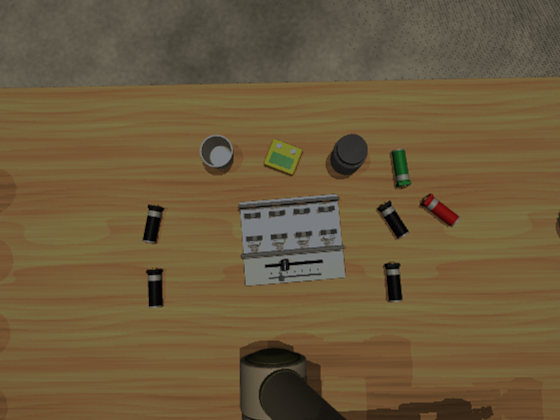

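The top view shows four black cells at (152,224), (155,288), (392,220) and (393,282). The look-alikes to leave alone are the green cell at (401,168) and the red one at (440,210). The rack is at about (292,240), with the selector at (285,264) and the clip just below it.

```bash
cat >> h.py <<'E'
def cells(c,guess,r=85):
    """fit each cell's box: returns center xy, yaw (to nub, +x-ish)"""
    w=cloud(c); out=[]
    for g in guess:
        m=(np.hypot(w[...,0]-g[0],w[...,1]-g[1])<r)&(w[...,2]>12)&(w[...,2]<60)
        rgb=c['pixels'].astype(int)
        m=m.astype(np.uint8); n,l,sts,cen=cv2.connectedComponentsWithStats(m)
        if n<2: out.append(None); continue
        i=min(range(1,n),key=lambda k:np.hypot(*(w[l==k].mean(0)[:2]-g)) if sts[k,4]>40 else 1e9)
        p=w[l==i]
        (cx,cy),(a,b),ang=cv2.minAreaRect(p[:,:2].astype(np.float32))
        box=cv2.boxPoints(((cx,cy),(a,b),ang)); e1=box[1]-box[0]; e2=box[2]-box[1]
        e=e1 if np.hypot(*e1)>np.hypot(*e2) else e2
        yaw=np.arctan2(e[1],e[0]); yaw=(yaw+np.pi/2)%np.pi-np.pi/2
        out.append((round(cx,1),round(cy,1),round(float(np.degrees(yaw)),1),round(max(a,b)),round(min(a,b)),len(p),round(np.percentile(p[:,2],90),1), rgb[l==i].mean(0).round().tolist()))
    return out
E
python3 - <<'E'
from h import *
c=cap('top'); w=cloud(c)
px=[(152,224),(155,288),(392,220),(393,282),(401,168),(440,210)]
g=[w[v,u,:2] for u,v in px]; print(np.round(g))
for o in cells(c,g): print(o)
# rack: points z 3..70 in region
m=(w[...,2]>6)&(w[...,2]<70); v,u=np.mgrid[:420,:560]; m&=(u>232)&(u<352)&(v>188)&(v<295)
p=w[m]; print(cv2.minAreaRect(p[p[:,2]<25][:,:2].astype(np.float32)), cv2.minAreaRect(p[:,:2].astype(np.float32)))
print(np.round(np.histogram(p[:,2],bins=range(0,72,4))[0]))
for lo,hi,vm in((44,52,225),(52,60,270)):
    q=p[(p[:,2]>lo)&(p[:,2]<hi)]; print(lo,len(q),cv2.minAreaRect(q[:,:2].astype(np.float32)))
save(c,'pics/rack.png',(228,180,358,295),6)
E
```

```text
[[ 588.  320.]
 [ 424.  310.]
 [ 589. -301.]
 [ 431. -297.]
 [ 723. -328.]
 [ 612. -423.]]
(592.5, 322.3, -11.0, 100, 35, 517, np.float64(34.6), [29.0, 27.0, 23.0])
(426.3, 314.7, 2.0, 100, 34, 527, np.float64(34.3), [28.0, 26.0, 23.0])
(592.7, -305.8, 30.8, 100, 34, 516, np.float64(35.1), [33.0, 31.0, 26.0])
(433.0, -301.8, 4.1, 100, 35, 539, np.float64(35.0), [31.0, 29.0, 25.0])
(726.7, -331.2, 7.2, 101, 34, 517, np.float64(35.2), [40.0, 73.0, 38.0])
(615.6, -428.4, 50.9, 102, 34, 533, np.float64(35.4), [97.0, 32.0, 27.0])
((545.7335815429688, -52.89387512207031), (220.1328582763672, 283.01470947265625), 4.019401550292969) ((545.7335815429688, -52.89387512207031), (220.1328582763672, 283.01470947265625), 4.019401550292969)
[   0  589 2675  664 1422 1240  168  169  168   63   40  222  179  319
  230   47    0]
44 401 ((561.2197875976562, -40.34295654296875), (165.40809631347656, 259.684326171875), 3.995403528213501)
52 549 ((555.0355224609375, -40.53538513183594), (170.63609313964844, 257.1445617675781), 5.242228984832764)
```

View pics/rack.png

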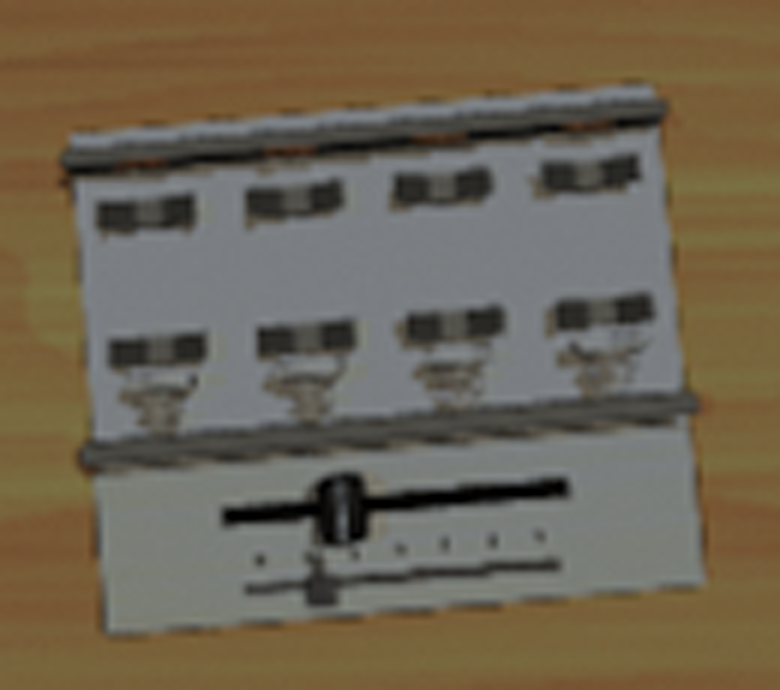

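```bash
cat > rackfit.py <<'E'
from h import *
from scipy.optimize import least_squares
def fit(n):
    c=cap(n); w=cloud(c).reshape(-1,3); w=w[(np.abs(w[:,0]-550)<160)&(np.abs(w[:,1]+40)<170)]
    a=np.radians(4.3); u=np.array([np.cos(a),np.sin(a)]); o=np.array([580,-40.])
    for it in range(4):
        v=np.array([-u[1],u[0]]); X=(w[:,:2]-o)@u; Y=(w[:,:2]-o)@v
        wall=(np.abs(X-60)<12)&(np.abs(w[:,2]-48)<2.5)&(np.abs(Y)<140)
        bar=(np.abs(X+66)<9)&(np.abs(w[:,2]-56)<2.5)&(np.abs(Y)<140)
        k1=np.polyfit(Y[wall],X[wall],1); k2=np.polyfit(Y[bar],X[bar],1)
        sl=(k1[0]+k2[0])/2; ang=np.arctan2(u[1],u[0])-np.arctan(sl)
        yc=np.mean([(np.percentile(Y[m],1)+np.percentile(Y[m],99))/2 for m in(wall,bar)])
        xc=((k1[1]-60)+(k2[1]+66))/2
        o=o+u*xc+v*yc; u=np.array([np.cos(ang),np.sin(ang)])
    print(n,np.round(o,1),round(np.degrees(ang),2),wall.sum(),bar.sum(),np.round([k1[0],k2[0],k1[1],k2[1]],3),[np.round(np.percentile(Y[m],[1,99]),1).tolist() for m in(wall,bar)])
    # selector & pointer
    for nm,x0,x1,z0,z1 in(('sel',-112,-84,50,66),('ptr',-145,-118,25,34)):
        m=(X>x0)&(X<x1)&(w[:,2]>z0)&(w[:,2]<z1)&(np.abs(Y)<100)
        if m.any(): print(nm,m.sum(),np.round([np.median(X[m]),np.median(Y[m]),*np.percentile(Y[m],[3,97])],1),'val',round(60+np.percentile(Y[m],[3,97]).mean(),1))
    return o,ang
if __name__=='__main__':
    for n in('top','scene'): fit(n)
E
python3 rackfit.py; python3 -c "
import rig;print([x for x in dir(rig) if x[0]!='_']);print(getattr(rig,'grip_depth',None))"
python3 - <<'E'
from h import *
c=cap('scene')
for o in cells(c,[(592,322),(426,315),(592,-306),(433,-302)]): print(o)
E
```

```text
top [579.7 -39.5] 4.0 259 315 [-1.0000e-03  1.0000e-03  5.9727e+01 -6.5727e+01] [[-127.4, 127.7], [-128.0, 127.6]]
sel 86 [-97.3  22.8  13.7  32.2] val 82.9
ptr 31 [-130.5   35.8    9.2   54.1] val 91.6
scene [582.  -38.8] 4.34 118 123 [  0.    -0.    59.97 -65.97] [[-127.6, 125.9], [-123.5, 125.2]]
sel 50 [-95.8  24.4  14.5  32.9] val 83.7
ptr 9 [-129.9   36.2   31.3   42.2] val 96.7
['PlanningError', 'capture', 'finish_job', 'grip_depth', 'sense']
18.700000000000003
(594.1, 323.6, -10.9, 102, 34, 413, np.float64(34.4), [41.0, 37.0, 33.0])
(428.6, 315.8, 2.2, 104, 34, 338, np.float64(34.1), [42.0, 38.0, 33.0])
(593.7, -306.7, 31.8, 108, 34, 289, np.float64(33.2), [45.0, 40.0, 35.0])
(433.1, -300.5, 3.3, 105, 36, 268, np.float64(33.9), [41.0, 37.0, 32.0])
```

```bash
cat >> h.py <<'E'
RO=np.array([580.5,-39.2]); RY=4.1
def rk(x,y):
    a=np.radians(RY); return RO+np.array([[np.cos(a),-np.sin(a)],[np.sin(a),np.cos(a)]])@[x,y]
def go(P,yaw,pitch=0):
    """pitch>0: nub (tool x) raised"""
    s=sense(); q=s['ee_rot']; A=R.from_quat([q[1],q[2],q[3],q[0]])
    B=R.from_euler('zyx',[yaw,-pitch,0],degrees=True)*R.from_euler('x',180,degrees=True)
    r=(A.inv()*B).as_rotvec(degrees=True)/6
    d=np.array(P)-s['eef_pos']
    print('tcp',np.round(s['eef_pos'],1),'t',round(s['time_s'],1),'TURN(6deg)',np.round(r,2),'SHIFT after turn m',np.round(B.inv().apply(d)/1000,4))
E
python3 - <<'E'
from h import *
print(rk(-98,23),rk(-98,-60))
go([*rk(-98,23),120],RY)
E
```

```text
[481.10636205 -23.26561154] [ 487.04064993 -106.05319652]
tcp [ 120.6 -510.9  231.1] t 0.3 TURN(6deg) [-0.   -0.    1.53] SHIFT after turn m [ 0.3944 -0.4606  0.1111]
```

servo_tool --commands '[[-0.4, [0, 0, 0], [0, 0, 0.77]], [-0.4, [0, 0, 0], [0, 0, 0.76]], [-0.4, [0.026, -0.03, 0], [0, 0, 0]], [-0.4, [0.026, -0.03, 0], [0, 0, 0]], [-0.4, [0.026, -0.03, 0], [0, 0, 0]], [-0.4, [0.026, -0.03, 0], [0, 0, 0]], [-0.4, [0.026, -0.03, 0], [0, 0, 0]], [-0.4, [0.026, -0.03, 0], [0, 0, 0]], [-0.4, [0.026, -0.03, 0], [0, 0, 0]], [-0.4, [0.026, -0.03, 0], [0, 0, 0]]]'

```text
time_s: 1.13
eef_pos: [311.6, -255.0, 231.5]
ee_rot: [0.0, 0.999, 0.036, 0.0]
force: [0.5, -0.9, 0.7]
grip_width: 0.699
grip_force: 0.0
```

servo_tool --commands '[[-0.4, [0.0233, -0.0276, 0.011], [0, 0, 0]], [-0.4, [0.0233, -0.0276, 0.011], [0, 0, 0]], [-0.4, [0.0233, -0.0276, 0.011], [0, 0, 0]], [-0.4, [0.0233, -0.0276, 0.011], [0, 0, 0]], [-0.4, [0.0233, -0.0276, 0.011], [0, 0, 0]], [-0.4, [0.0233, -0.0276, 0.011], [0, 0, 0]], [-0.4, [0.0233, -0.0276, 0.011], [0, 0, 0]], [-0.4, [0.0233, -0.0276, 0.011], [0, 0, 0]], [-0.4, [0, 0, 0], [0, 0, 0]]]'

```text
time_s: 1.88
eef_pos: [482.3, -18.8, 141.3]
ee_rot: [-0.001, 0.999, 0.038, -0.001]
force: [0.3, 0.2, 0.2]
grip_width: 0.704
grip_force: 0.0
```

```bash
python3 - <<'E'
from h import *
st(); go([*rk(-98,23.5),27],RY)
c=cap('scene'); save(c,'pics/s1.png',(180,110,390,270),3.7)
E
```

```text
{'time_s': 1.883, 'joints': [-0.283, 0.317, 1.745, 0.001, 1.082, 1.211], 'eef_pos': [482.266, -18.813, 141.344], 'ee_rot': [-0.001, 0.999, 0.038, -0.001], 'force': [0.336, 0.176, 0.228], 'grip_width': 0.704, 'grip_force': 0.0}
tcp [482.3 -18.8 141.3] t 1.9 TURN(6deg) [-0.02  0.02  0.04] SHIFT after turn m [-0.0015  0.0039  0.1143]
```

View pics/s1.png

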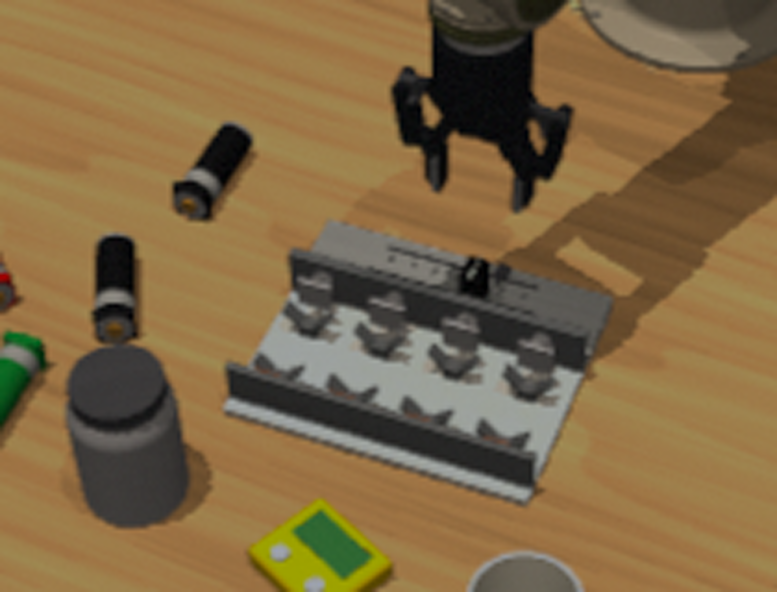

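The close crop shows the gripper above the selector block at (477,275), with the clip just behind it at (503,272). The two visible black cells have their brass nubs facing away from the robot.

servo_tool --commands '[[-0.4, [-0.0015, 0.004, 0.03], [0, 0, 0]], [-0.4, [0, 0, 0.03], [0, 0, 0]], [-0.4, [0, 0, 0.025], [0, 0, 0]], [-0.4, [0, 0, 0.015], [0, 0, 0]], [-0.4, [0, 0, 0.013], [0, 0, 0]], [-0.4, [0, 0, 0], [0, 0, 0]], [0.8, [0, 0, 0], [0, 0, 0]], [0.8, [0, 0, 0], [0, 0, 0]], [0.8, [0, 0, 0], [0, 0, 0]], [0.8, [0, 0, 0], [0, 0, 0]]]' --squeeze 30

```text
time_s: 2.77
eef_pos: [480.3, -27.5, 31.4]
ee_rot: [0.0, 0.999, 0.036, 0.001]
force: [-0.9, 0.3, 5.3]
grip_width: 0.228
grip_force: 32.9
```

```bash
python3 - <<'E'
from h import *
st(); go([*rk(-98,-60),27],RY)
E
```

```text
{'time_s': 2.767, 'joints': [-0.301, 0.487, 1.845, -0.0, 0.808, 1.198], 'eef_pos': [480.324, -27.491, 31.44], 'ee_rot': [0.0, 0.999, 0.036, 0.001], 'force': [-0.854, 0.264, 5.331], 'grip_width': 0.228, 'grip_force': 32.913}
tcp [480.3 -27.5  31.4] t 2.8 TURN(6deg) [ 0.01 -0.02  0.  ] SHIFT after turn m [0.0011 0.0788 0.0044]
```

servo_tool --commands '[[0.8, [0, 0.011, -0.001], [0, 0, 0]], [0.8, [0, 0.011, 0], [0, 0, 0]], [0.8, [0, 0.011, 0], [0, 0, 0]], [0.8, [0, 0.011, 0], [0, 0, 0]], [0.8, [0, 0.011, 0], [0, 0, 0]], [0.8, [0, 0.011, 0], [0, 0, 0]], [0.8, [0, 0.008, 0], [0, 0, 0]], [0.8, [0, 0.006, 0], [0, 0, 0]], [0.8, [0, 0.002, 0], [0, 0, 0]], [0.8, [0, 0, 0], [0, 0, 0]]]'

```text
time_s: 3.6
eef_pos: [485.7, -105.7, 31.5]
ee_rot: [-0.004, 0.999, 0.035, -0.0]
force: [7.2, 29.2, 6.7]
grip_width: 0.229
grip_force: 33.4
```

```bash
python3 - <<'E'
from h import *
st(); go([*rk(-98,-60),27],RY)
E
python3 rackfit.py
```

```text
{'time_s': 3.6, 'joints': [-0.454, 0.515, 1.795, 0.009, 0.836, 1.042], 'eef_pos': [485.658, -105.653, 31.529], 'ee_rot': [-0.004, 0.999, 0.035, -0.0], 'force': [7.159, 29.165, 6.663], 'grip_width': 0.229, 'grip_force': 33.424}
tcp [ 485.7 -105.7   31.5] t 3.6 TURN(6deg) [-0.07 -0.   -0.02] SHIFT after turn m [0.0014 0.0005 0.0045]
top [579.6 -38.2] 4.06 260 176 [ 1.0000e-03 -1.0000e-03  5.9624e+01 -6.5624e+01] [[-125.3, 126.4], [-127.9, 126.7]]
ptr 25 [-130.7   34.4   29.7   39.9] val 94.8
scene [582.1 -38.5] 4.0 120 118 [ 2.0000e-03 -2.0000e-03  5.9712e+01 -6.5712e+01] [[-126.2, 126.3], [-126.4, 126.3]]
sel 75 [-93.2 -62.6 -81.6 -38.8] val -0.2
ptr 12 [-130.    36.    30.8   41.5] val 96.2
```

servo_tool --commands '[[0.8, [0, -0.003, 0], [0, 0, 0]], [-0.3, [0, 0, 0], [0, 0, 0]], [-0.3, [0, 0, 0], [0, 0, 0]], [-0.3, [0, 0, 0], [0, 0, 0]], [-0.3, [0, 0, -0.02], [0, 0, 0]], [-0.3, [0, 0, -0.04], [0, 0, 0]], [-0.3, [0, 0, -0.04], [0, 0, 0]], [-0.5, [-0.015, 0.03, 0], [0, 0, 0]], [-0.5, [-0.015, 0.03, 0], [0, 0, 0]], [-0.5, [-0.015, 0.03, 0], [0, 0, 0]]]'

```text
time_s: 4.53
eef_pos: [446.3, -200.4, 132.0]
ee_rot: [0.001, 0.999, 0.036, 0.0]
force: [0.5, 0.9, -0.2]
grip_width: 0.749
grip_force: 0.0
```

```bash
python3 - <<'E'
from h import *
st(); c=cap('top')
o=cells(c,[(592,322),(426,315),(592,-306),(433,-302)])
for k in o: print(k)
go([433,-301.3,100],3.9)
E
python3 rackfit.py
```

```text
{'time_s': 4.533, 'joints': [-0.662, 0.341, 1.738, -0.0, 1.061, 0.837], 'eef_pos': [446.307, -200.433, 132.017], 'ee_rot': [0.001, 0.999, 0.036, 0.0], 'force': [0.533, 0.889, -0.177], 'grip_width': 0.749, 'grip_force': 0.0}
(592.3, 322.1, -9.9, 100, 35, 515, np.float64(35.1), [29.0, 27.0, 24.0])
(426.3, 314.4, 2.0, 100, 34, 528, np.float64(34.7), [29.0, 27.0, 23.0])
(592.9, -306.2, 30.8, 101, 34, 512, np.float64(34.9), [34.0, 32.0, 27.0])
(475.0, -306.3, 57.9, 28, 17, 56, np.float64(36.7), [47.0, 38.0, 26.0])
tcp [ 444.6 -205.2  131.7] t 4.6 TURN(6deg) [0.02 0.   0.01] SHIFT after turn m [-0.0182  0.0951  0.0317]
top [579.6 -40.1] 3.99 243 313 [-1.0000e-03  1.0000e-03  5.9768e+01 -6.5768e+01] [[-126.0, 126.8], [-127.1, 126.3]]
sel 86 [-97.8 -58.7 -67.9 -49.3] val 1.4
ptr 31 [-130.5   34.7  -27.2   44.7] val 68.7
scene [582.1 -37.7] 4.09 129 126 [ 3.0000e-03 -3.0000e-03  5.9884e+01 -6.5884e+01] [[-126.3, 125.5], [-124.1, 124.9]]
sel 49 [-97.9 -58.3 -68.9 -49.4] val 0.8
ptr 9 [-132.1   31.8   29.    40.1] val 94.6
```

servo_tool --commands '[[-0.3, [0.0155, -0.033, 0], [0, 0, 0]], [-0.3, [0.0155, -0.033, 0], [0, 0, 0]], [-0.3, [0.0155, -0.03, 0], [0, 0, 0]], [-0.3, [0, 0, 0.035], [0, 0, 0]], [-0.3, [0, 0, 0.035], [0, 0, 0]], [-0.3, [0, 0, 0.03], [0, 0, 0]], [0.8, [0, 0, 0], [0, 0, 0]], [0.8, [0, 0, 0], [0, 0, 0]], [0.8, [0, 0, 0], [0, 0, 0]], [0.8, [0, 0, 0], [0, 0, 0]]]'

```text
time_s: 5.52
eef_pos: [487.4, -100.2, 32.9]
ee_rot: [0.001, 0.999, 0.036, 0.001]
force: [0.3, 0.5, -0.5]
grip_width: 0.229
grip_force: 34.9
```

```bash
python3 - <<'E'
from h import *
st(); go([*rk(-98,-60),27],RY)
E
```

```text
{'time_s': 5.517, 'joints': [-0.439, 0.511, 1.796, 0.0, 0.832, 1.06], 'eef_pos': [487.365, -100.216, 32.944], 'ee_rot': [0.001, 0.999, 0.036, 0.001], 'force': [0.256, 0.505, -0.479], 'grip_width': 0.229, 'grip_force': 34.884}
tcp [ 487.4 -100.2   32.9] t 5.5 TURN(6deg) [ 0.01 -0.02 -0.  ] SHIFT after turn m [-0.0007  0.0058  0.0059]
```

servo_tool --commands '[[0.8, [0, 0.004, 0], [0, 0, 0]], [0.8, [0, 0.0035, 0], [0, 0, 0]], [0.8, [0, 0, 0], [0, 0, 0]], [0.8, [0, 0, 0], [0, 0, 0]]]'

```text
time_s: 5.85
eef_pos: [487.7, -105.2, 32.9]
ee_rot: [-0.002, 0.999, 0.035, 0.001]
force: [2.1, 19.6, 11.7]
grip_width: 0.228
grip_force: 36.7
```

servo_tool --commands '[[-0.3, [0, 0, 0], [0, 0, 0]], [-0.3, [0, 0, 0], [0, 0, 0]], [-0.3, [0, 0, 0], [0, 0, 0]], [-0.3, [0, 0, -0.02], [0, 0, 0]], [-0.3, [0, 0, -0.04], [0, 0, 0]], [-0.3, [0, 0, -0.04], [0, 0, 0]], [-0.5, [-0.02, 0.03, 0], [0, 0, 0]], [-0.5, [-0.02, 0.03, 0], [0, 0, 0]], [-0.5, [-0.02, 0.03, 0], [0, 0, 0]], [-0.5, [0, 0.03, 0], [0, 0, 0]]]'

```text
time_s: 6.68
eef_pos: [433.3, -232.9, 131.8]
ee_rot: [0.0, 0.999, 0.035, -0.0]
force: [0.1, 0.6, 0.3]
grip_width: 0.748
grip_force: 0.0
```

```bash
python3 - <<'E'
from h import *
st(); go([433,-301.3,60],3.9)
E
python3 rackfit.py
```

```text
{'time_s': 6.683, 'joints': [-0.732, 0.347, 1.73, -0.001, 1.065, 0.769], 'eef_pos': [433.339, -232.926, 131.836], 'ee_rot': [0.0, 0.999, 0.035, -0.0], 'force': [0.109, 0.603, 0.338], 'grip_width': 0.748, 'grip_force': 0.0}
tcp [ 433.3 -232.9  131.8] t 6.7 TURN(6deg) [0.   0.01 0.02] SHIFT after turn m [-0.005   0.0682  0.0718]
top [579.7 -40.7] 4.08 264 310 [ -0.      0.     59.816 -65.816] [[-126.3, 125.9], [-126.7, 127.1]]
sel 85 [-97.3 -57.9 -67.1 -49.1] val 1.9
ptr 35 [-130.8   36.5  -79.1   51.1] val 46.0
scene [582.2 -40.1] 4.12 121 123 [ 5.0000e-03 -5.0000e-03  5.9789e+01 -6.5789e+01] [[-122.8, 120.1], [-125.1, 127.8]]
sel 46 [-96.2 -55.7 -66.6 -49.1] val 2.2
ptr 14 [-128.2   37.   -41.    54.4] val 66.7
```

```bash
python3 - <<'E'
from h import *
go([*rk(-98,-20),31],RY)
E
```

```text
tcp [ 435.4 -235.5  131.8] t 6.8 TURN(6deg) [ 0.02 -0.01 -0.04] SHIFT after turn m [ 0.0608 -0.1654  0.1008]
```

servo_tool --commands '[[1, [0.0152, -0.0385, 0], [0, 0, 0]], [1, [0.0152, -0.0385, 0], [0, 0, 0]], [1, [0.0152, -0.0385, 0], [0, 0, 0]], [1, [0.0152, -0.0385, 0], [0, 0, 0]], [1, [0, -0.012, 0], [0, 0, 0]], [1, [0, 0, 0.035], [0, 0, 0]], [1, [0, 0, 0.035], [0, 0, 0]], [1, [0, 0, 0.03], [0, 0, 0]], [1, [0, 0.008, 0], [0, 0, 0]], [1, [0, 0.004, 0], [0, 0, 0]]]'

```text
time_s: 7.62
eef_pos: [485.2, -74.1, 31.3]
ee_rot: [-0.0, 0.999, 0.036, -0.001]
force: [0.7, 0.1, 0.1]
grip_width: -0.001
grip_force: 0.0
```

servo_tool --commands '[[1, [0, 0.003, 0], [0, 0, 0]], [1, [0, 0.003, 0], [0, 0, 0]], [1, [0, 0, 0], [0, 0, 0]]]'

```text
time_s: 7.87
eef_pos: [486.8, -80.5, 33.0]
ee_rot: [0.001, 0.999, 0.035, 0.001]
force: [0.0, -0.8, 0.0]
grip_width: -0.001
grip_force: 0.0
```

servo_tool --commands '[[1, [0, 0.003, 0], [0, 0, 0]], [1, [0, 0.003, 0], [0, 0, 0]], [1, [0, 0, 0], [0, 0, 0]]]'

```text
time_s: 8.12
eef_pos: [486.6, -82.1, 32.7]
ee_rot: [-0.003, 0.999, 0.035, 0.001]
force: [1.4, 27.5, 15.3]
grip_width: 0.0
grip_force: 13.4
```

servo_tool --commands '[[1, [0, 0.002, 0], [0, 0, 0]], [1, [0, 0, 0], [0, 0, 0]]]'

```text
time_s: 8.28
eef_pos: [486.5, -82.4, 32.8]
ee_rot: [-0.004, 0.999, 0.035, 0.0]
force: [2.4, 37.0, 18.2]
grip_width: -0.0
grip_force: 18.8
```

servo_tool --commands '[[1, [0, 0.002, 0], [0, 0, 0]], [1, [0, 0, 0], [0, 0, 0]]]'

```text
time_s: 8.45
eef_pos: [486.5, -82.8, 32.8]
ee_rot: [-0.005, 0.999, 0.035, 0.0]
force: [2.8, 47.8, 21.7]
grip_width: -0.002
grip_force: 24.3
```

servo_tool --commands '[[1, [0, -0.014, 0], [0, 0, 0]], [1, [0, 0, -0.033], [0, 0, 0]], [1, [0, 0, -0.033], [0, 0, 0]], [-0.5, [0, 0, -0.033], [0, 0, 0]], [-0.5, [-0.0116, 0.0376, 0], [0, 0, 0]], [-0.5, [-0.0116, 0.0376, 0], [0, 0, 0]], [-0.5, [-0.0116, 0.0376, 0], [0, 0, 0]], [-0.5, [-0.0116, 0.0376, 0], [0, 0, 0]], [-0.5, [-0.0116, 0.0376, 0], [0, 0, 0]], [-0.5, [-0.0116, 0.0376, 0], [0, 0, 0]]]'

```text
time_s: 9.28
eef_pos: [431.6, -307.4, 131.2]
ee_rot: [0.0, 0.999, 0.036, 0.0]
force: [1.3, 0.4, 0.5]
grip_width: 0.749
grip_force: 0.0
```

```bash
python3 - <<'E'
from h import *
c=cap('scene'); print(cells(c,[(433,-302)]))
go([433,-301.3,-2],3.9)
E
```

```text
[(434.7, -299.7, 0.6, 107, 37, 271, np.float64(33.4), [39.0, 35.0, 30.0])]
tcp [ 430.2 -313.6  131.2] t 9.3 TURN(6deg) [ 0.04 -0.01 -0.01] SHIFT after turn m [ 0.0036 -0.012   0.1332]
```

servo_tool --commands '[[-0.5, [0.0035, -0.012, 0], [0, 0, 0]], [-0.5, [0, 0, 0.035], [0, 0, 0]], [-0.5, [0, 0, 0.035], [0, 0, 0]], [-0.5, [0, 0, 0.03], [0, 0, 0]], [-0.5, [0, 0, 0.02], [0, 0, 0]], [-0.5, [0, 0, 0.01], [0, 0, 0]], [-0.5, [0, 0, 0], [0, 0, 0]], [-0.5, [0, 0, 0], [0, 0, 0]]]'

```text
time_s: 10.0
eef_pos: [435.4, -293.3, 1.2]
ee_rot: [0.0, 0.999, 0.036, 0.0]
force: [0.6, -0.3, 1.1]
grip_width: 0.748
grip_force: 0.0
```

```bash
python3 - <<'E'
from h import *
st();go([433,-301.3,-2],3.9)
c=cap('scene'); save(c,'pics/g1.png',(200,110,300,190),7)
E
```

```text
{'time_s': 10.0, 'joints': [-0.816, 0.613, 1.725, 0.0, 0.803, 0.683], 'eef_pos': [435.423, -293.328, 1.226], 'ee_rot': [0.0, 0.999, 0.036, 0.0], 'force': [0.566, -0.258, 1.125], 'grip_width': 0.748, 'grip_force': 0.0}
tcp [ 435.4 -293.3    1.2] t 10.0 TURN(6deg) [ 0.01 -0.01  0.04] SHIFT after turn m [-0.003   0.0078  0.0032]
```

View pics/g1.png

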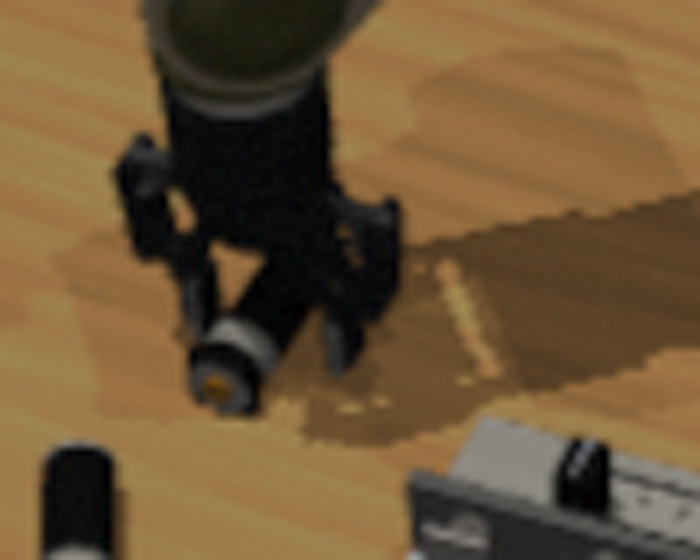

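The crop shows the fingers straddling the cell, whose nub is at (215,390), about 8 mm off centre. I'll correct that and grip.

servo_tool --commands '[[-0.5, [-0.003, 0.0078, 0.003], [0, 0, 0]], [-0.5, [0, 0, 0], [0, 0, 0]], [0.6, [0, 0, 0], [0, 0, 0]], [0.6, [0, 0, 0], [0, 0, 0]], [0.6, [0, 0, 0], [0, 0, 0]], [0.6, [0, 0, 0], [0, 0, 0]], [0.6, [0, 0, 0], [0, 0, 0]]]' --squeeze 80

```text
time_s: 10.63
eef_pos: [433.5, -302.2, -0.5]
ee_rot: [0.001, 0.999, 0.036, 0.001]
force: [-2.3, 1.6, 18.0]
grip_width: 0.376
grip_force: 84.9
```

servo_tool --commands '[[0.6, [0, 0, -0.025], [0, 0, 0]], [0.6, [0, 0, -0.04], [0, 0, 0]], [0.6, [0, 0, -0.04], [0, 0, 0]], [0.6, [0, 0, -0.03], [0, 0, 0]], [0.6, [0, 0, 0], [0, 0, 0]], [0.6, [0, 0, 0], [0, 0, 0]]]'

```text
time_s: 11.13
eef_pos: [432.8, -301.4, 133.4]
ee_rot: [0.001, 0.999, 0.036, 0.001]
force: [0.6, -0.4, -2.6]
grip_width: 0.375
grip_force: 79.9
```

```bash
cat >> h.py <<'E'
def held(c,half=75):
    """cloud of the held cell below the fingertips' region, in TCP frame"""
    s=sense(); q=s['ee_rot']; A=R.from_quat([q[1],q[2],q[3],q[0]])
    w=cloud(c).reshape(-1,3); rgb=c['pixels'].reshape(-1,3).astype(int); ok=~np.isnan(w[:,0]); w=w[ok]; rgb=rgb[ok]
    p=A.inv().apply(w-s['eef_pos'])
    m=(np.abs(p[:,1])<18)&(np.abs(p[:,0])<half)&(p[:,2]>-32)&(p[:,2]<14)
    return p[m],rgb[m]
E
python3 - <<'E'
from h import *
st()
for n in('top','scene'):
    c=cap(n); p,rgb=held(c)
    print(n,len(p),np.round(np.percentile(p,[1,99],axis=0),1))
    for x in range(-60,66,6):
        m=np.abs(p[:,0]-x)<3
        if m.sum()>3: print(x,m.sum(),np.round([p[m,1].min(),p[m,1].max(),np.percentile(p[m,2],3),np.percentile(p[m,2],97)]),rgb[m].mean(0).round())
E
```

```text
{'time_s': 11.133, 'joints': [-0.831, 0.414, 1.625, 0.0, 1.099, 0.668], 'eef_pos': [432.788, -301.447, 133.418], 'ee_rot': [0.001, 0.999, 0.036, 0.001], 'force': [0.581, -0.401, -2.633], 'grip_width': 0.375, 'grip_force': 79.903}
top 83 [[ 12.2 -16.3 -31.7]
 [ 49.6  15.1  -6.4]]
12 7 [-17.  -7. -32. -17.] [9. 6. 4.]
18 9 [-16. -10. -31. -18.] [37. 35. 31.]
24 13 [-16.  -3. -31. -18.] [49. 47. 43.]
30 13 [-16.  -9. -32. -20.] [39. 38. 35.]
36 8 [-16.  -8. -31. -23.] [2. 2. 2.]
42 8 [-16. -15. -27.  -7.] [2. 1. 1.]
48 25 [-15.  17. -32.  -7.] [83. 60. 32.]
scene 172 [[-46.3 -17.2 -31.9]
 [ 51.   17.7   0.1]]
0 7 [ -7.  18. -31. -24.] [7. 7. 7.]
6 11 [-14.  18. -32.  -6.] [17. 14. 12.]
12 17 [-18.  18. -31. -12.] [32. 31. 29.]
18 9 [-15.   4. -31. -16.] [64. 62. 59.]
24 12 [-16.  13. -32. -17.] [87. 84. 80.]
30 15 [-17.  12. -31. -12.] [60. 56. 50.]
36 6 [-16.   7. -30. -18.] [12. 10. 11.]
42 27 [-17.  17. -31.  -2.] [44. 38. 30.]
48 54 [-17.  17. -30.  -2.] [67. 55. 40.]
```

```bash
cat >> h.py <<'E'
def bay(i,xc,zc,th,ox=0,oz=17.5):
    """TCP for cell centre at rack (xc, bay y, zc), pitch th; ox: cell centre in tool x"""
    t=np.radians(th); lx=[np.cos(t),np.sin(t)]; lz=[np.sin(t),-np.cos(t)]
    X=xc-ox*lx[0]+oz*lz[0]; Z=zc-ox*lx[1]+oz*lz[1]
    return [*rk(X,-96+64*i),Z]
E
python3 - <<'E'
from h import *
print(bay(0,19,57,20))
go([*bay(0,19,57,20)[:2],130],RY,20)
E
```

```text
[np.float64(612.2851642235216), np.float64(-133.1679263112831), np.float64(40.5553791362466)]
tcp [ 431.9 -300.6  131. ] t 11.2 TURN(6deg) [-0.26  3.34 -0.  ] SHIFT after turn m [ 0.1807 -0.1549  0.0626]
```

servo_tool --commands '[[0.6, [0.031, -0.025, 0], [0, 0, 0]], [0.6, [0.031, -0.025, 0], [0, 0, 0]], [0.6, [0.031, -0.025, 0], [0, 0, 0]], [0.6, [0.031, -0.025, 0], [0, 0, 0]], [0.6, [0.031, -0.025, 0], [0, 0, 0]], [0.6, [0.03, -0.025, 0], [0, 0.3, 0]], [0.6, [0, 0, 0], [0, 1, 0]], [0.6, [0, 0, 0], [0, 1, 0]], [0.6, [0, 0, 0], [0, 1, 0]], [0.6, [0, 0, 0], [0, 0, 0]]]'

```text
time_s: 12.07
eef_pos: [603.1, -137.4, 128.7]
ee_rot: [-0.008, 0.985, 0.034, 0.17]
force: [-0.7, -0.3, -2.8]
grip_width: 0.37
grip_force: 80.0
```

servo_tool --commands '[[0.6, [0, 0, 0], [0, 0, 0]]]'

```text
time_s: 12.15
eef_pos: [605.1, -138.3, 130.7]
ee_rot: [-0.007, 0.985, 0.035, 0.169]
force: [0.8, -0.6, -1.6]
grip_width: 0.376
grip_force: 80.0
```

```bash
sed -i "s/'zyx',\[yaw/'ZYX',[yaw/" h.py; python3 - <<'E'
from h import *
st()
go([*bay(0,19,57,20)[:2],80],RY,20)
go(bay(0,19,57,20),RY,20)
for n in('top','scene'):
    c=cap(n); p,rgb=held(c); q=p[p[:,0]>38]
    print(n,np.round(np.percentile(q,[1,5,95,99],axis=0),1).tolist())
E
```

```text
{'time_s': 12.15, 'joints': [-0.489, 0.462, 1.603, 0.251, 0.802, 0.862], 'eef_pos': [605.073, -138.266, 130.73], 'ee_rot': [-0.007, 0.985, 0.035, 0.169], 'force': [0.848, -0.6, -1.574], 'grip_width': 0.376, 'grip_force': 80.033}
tcp [ 605.1 -138.3  130.7] t 12.2 TURN(6deg) [-0.02  0.08 -0.01] SHIFT after turn m [-0.0102 -0.0046  0.0503]
tcp [ 605.1 -138.3  130.7] t 12.2 TURN(6deg) [-0.02  0.08 -0.01] SHIFT after turn m [-0.0237 -0.0046  0.0873]
top [[38.9, -16.3, -32.0], [40.1, -16.0, -31.5], [48.2, 15.4, -6.9], [48.9, 17.2, -0.9]]
scene [[39.0, -16.7, -31.7], [40.1, -15.4, -30.9], [50.1, 15.5, -1.2], [51.7, 17.0, 0.4]]
```

servo_tool --commands '[[0.6, [-0.0034, -0.0046, 0.016], [0, 0.08, 0]], [0.6, [-0.0034, 0, 0.017], [0, 0, 0]], [0.6, [-0.0034, 0, 0.017], [0, 0, 0]], [0.6, [-0.0068, 0, 0.0185], [0, 0, 0]], [0.6, [-0.0067, 0, 0.0185], [0, 0, 0]], [0.6, [0, 0, 0], [0, 0, 0]], [0.6, [0, 0, 0], [0, 0, 0]]]'

```text
time_s: 12.83
eef_pos: [614.1, -133.1, 42.0]
ee_rot: [-0.007, 0.984, 0.036, 0.175]
force: [0.0, 0.2, -1.2]
grip_width: 0.37
grip_force: 81.7
```

```bash
python3 - <<'E'
from h import *
st()
go(bay(0,19,57,20),RY,20)
go(bay(0,3,57,20),RY,20)
c=cap('scene'); save(c,'pics/b1.png',(225,140,365,245),5.5)
E
```

```text
{'time_s': 12.833, 'joints': [-0.475, 0.602, 1.653, 0.321, 0.607, 0.785], 'eef_pos': [614.125, -133.114, 41.968], 'ee_rot': [-0.007, 0.984, 0.036, 0.175], 'force': [0.03, 0.172, -1.189], 'grip_width': 0.37, 'grip_force': 81.698}
tcp [ 614.1 -133.1   42. ] t 12.8 TURN(6deg) [-0.01 -0.03  0.  ] SHIFT after turn m [-0.0022 -0.0001  0.0007]
tcp [ 614.1 -133.1   42. ] t 12.8 TURN(6deg) [-0.01 -0.03  0.  ] SHIFT after turn m [-0.0172 -0.0001 -0.0048]
```

View pics/b1.png

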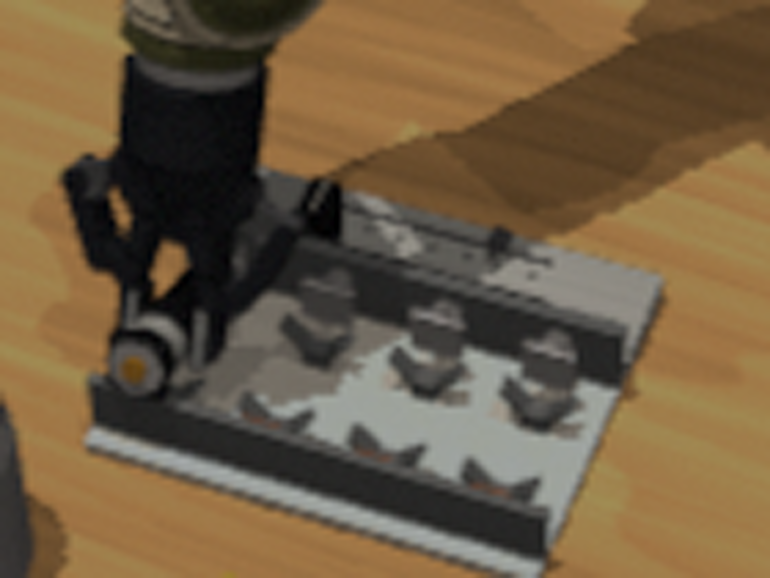

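The crop shows the cell tilted over bay 0, its nub at (133,370) just above the wall. Next I push it back against the plate.

servo_tool --commands '[[0.6, [-0.0045, 0, -0.0013], [0, 0, 0]], [0.6, [-0.0045, 0, -0.0013], [0, 0, 0]], [0.6, [-0.0045, 0, -0.0012], [0, 0, 0]], [0.6, [-0.0037, 0, -0.001], [0, 0, 0]], [0.6, [0, 0, 0], [0, 0, 0]], [0.6, [0, 0, 0], [0, 0, 0]]]'

```text
time_s: 13.38
eef_pos: [596.9, -134.9, 42.6]
ee_rot: [-0.006, 0.983, 0.035, 0.178]
force: [7.4, 1.9, 0.2]
grip_width: 0.372
grip_force: 81.7
```

```bash
cat > pl.py <<'E'
import sys
from h import *
# usage: pl.py bay xc zc th [ox] ...
a=list(map(float,sys.argv[1:])); st()
go(bay(int(a[0]),a[1],a[2],a[3],a[4] if len(a)>4 else 0),RY,a[3])
E
python3 pl.py 0 3 57 20; python3 - <<'E'
from h import *
# path of tcp from th=20 to 0 : per-step shift in tool frame
pts=[(th,3,42+1.0*(th>0)+37*np.tan(np.radians(th))) for th in(20,16,12,8,4,0)]
for (a,b) in zip(pts,pts[1:]):
    P=np.array(bay(0,a[1],a[2],a[0]));Q=np.array(bay(0,b[1],b[2],b[0]))
    B=R.from_euler('ZYX',[RY,-a[0],0],degrees=True)*R.from_euler('x',180,degrees=True)
    print(a,b,np.round(B.inv().apply(Q-P)/1000,4))
E
```

```text
{'time_s': 13.383, 'joints': [-0.493, 0.572, 1.708, 0.345, 0.582, 0.744], 'eef_pos': [596.938, -134.901, 42.622], 'ee_rot': [-0.006, 0.983, 0.035, 0.178], 'force': [7.353, 1.874, 0.159], 'grip_width': 0.372, 'grip_force': 81.692}
tcp [ 596.9 -134.9   42.6] t 13.4 TURN(6deg) [ 0.02 -0.08 -0.  ] SHIFT after turn m [-0.0012 -0.0006  0.0017]
(20, 3, np.float64(56.466898667849485)) (16, 3, np.float64(53.609579273075894)) [-0.0022  0.      0.0026]
(16, 3, np.float64(53.609579273075894)) (12, 3, np.float64(50.86459278179082)) [-0.002  -0.      0.0026]
(12, 3, np.float64(50.86459278179082)) (8, 3, np.float64(48.20001088398848)) [-0.0018  0.      0.0026]
(8, 3, np.float64(48.20001088398848)) (4, 3, np.float64(45.58729204190988)) [-0.0016  0.      0.0025]
(4, 3, np.float64(45.58729204190988)) (0, 3, np.float64(42.0)) [-0.0015 -0.      0.0035]
```

servo_tool --commands '[[0.6, [-0.0012, 0, 0.0012], [0, -0.08, 0]], [0.6, [-0.0022, 0, 0.0026], [0, -0.667, 0]], [0.6, [0, 0, 0], [0, 0, 0]], [0.6, [-0.002, 0, 0.0026], [0, -0.667, 0]], [0.6, [0, 0, 0], [0, 0, 0]], [0.6, [-0.0018, 0, 0.0026], [0, -0.667, 0]], [0.6, [0, 0, 0], [0, 0, 0]], [0.6, [0, 0, 0], [0, 0, 0]]]'

```text
time_s: 14.05
eef_pos: [593.1, -135.2, 31.3]
ee_rot: [-0.002, 0.997, 0.036, 0.07]
force: [7.7, -0.1, -1.4]
grip_width: 0.375
grip_force: 81.3
```

```bash
python3 pl.py 0 3 48.2 8
```

```text
{'time_s': 14.05, 'joints': [-0.445, 0.649, 1.556, 0.093, 0.816, 0.994], 'eef_pos': [593.06, -135.165, 31.299], 'ee_rot': [-0.002, 0.997, 0.036, 0.07], 'force': [7.684, -0.08, -1.361], 'grip_width': 0.375, 'grip_force': 81.343}
tcp [ 593.1 -135.2   31.3] t 14.1 TURN(6deg) [ 0.02 -0.    0.  ] SHIFT after turn m [-0.0003 -0.0006  0.0004]
```

servo_tool --commands '[[0.6, [-0.0017, 0, 0.0028], [0, -0.667, 0]], [0.6, [0, 0, 0], [0, 0, 0]], [0.6, [-0.0015, 0, 0.0035], [0, -0.667, 0]], [0.6, [0, 0, 0], [0, 0, 0]], [0.6, [0, 0, 0], [0, 0, 0]]]'

```text
time_s: 14.47
eef_pos: [591.8, -135.1, 26.2]
ee_rot: [0.001, 0.999, 0.036, 0.002]
force: [8.4, 3.6, 6.6]
grip_width: 0.375
grip_force: 82.4
```

```bash
python3 pl.py 0 3 42 0; python3 - <<'E'
from h import *
c=cap('scene'); save(c,'pics/b2.png',(225,140,365,245),5.5)
E
```

```text
{'time_s': 14.467, 'joints': [-0.417, 0.709, 1.45, -0.0, 0.978, 1.081], 'eef_pos': [591.817, -135.121, 26.167], 'ee_rot': [0.001, 0.999, 0.036, 0.002], 'force': [8.412, 3.625, 6.55], 'grip_width': 0.375, 'grip_force': 82.399}
tcp [ 591.8 -135.1   26.2] t 14.5 TURN(6deg) [ 0.02 -0.04  0.01] SHIFT after turn m [-0.0014 -0.0005  0.0017]
```

View pics/b2.png

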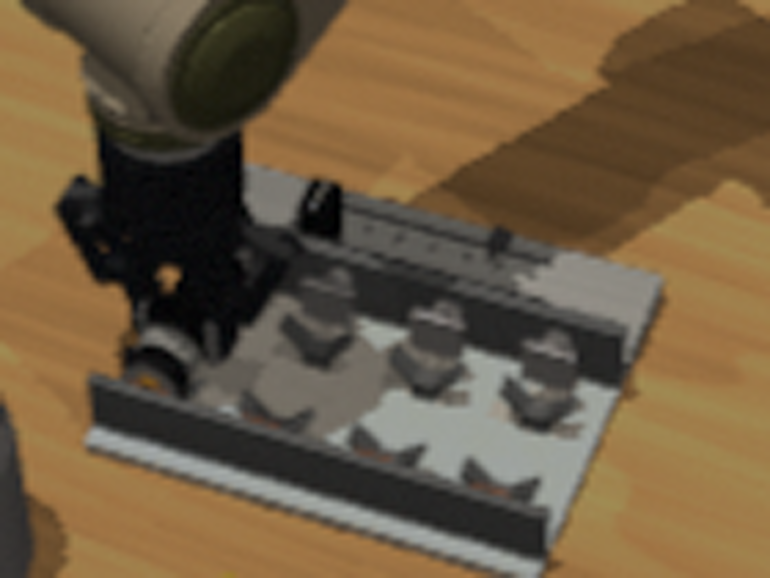

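servo_tool --commands '[[0.6, [0, 0, 0.002], [0, 0, 0]], [0.6, [0, 0, 0], [0, 0, 0]], [-0.2, [0, 0, 0], [0, 0, 0]], [-0.2, [0, 0, 0], [0, 0, 0]], [-0.2, [0, 0, 0], [0, 0, 0]], [-0.2, [0, 0, -0.02], [0, 0, 0]], [-0.2, [0, 0, -0.03], [0, 0, 0]], [-0.2, [0, 0, -0.03], [0, 0, 0]], [-0.2, [0, 0, -0.03], [0, 0, 0]], [-0.2, [0, 0, 0], [0, 0, 0]]]'

```text
time_s: 15.35
eef_pos: [591.4, -136.1, 137.7]
ee_rot: [0.002, 0.999, 0.036, 0.002]
force: [0.1, 0.1, 0.3]
grip_width: 0.604
grip_force: 0.0
```

```bash
cat > chk.py <<'E'
import sys
from h import *
for n in('top','scene'):
    c=cap(n); w=cloud(c).reshape(-1,3); w=w[~np.isnan(w[:,0])]; a=np.radians(RY)
    d=w[:,:2]-RO; X=d@[np.cos(a),np.sin(a)]; Y=d@[-np.sin(a),np.cos(a)]
    for i in map(int,sys.argv[1:]):
        yb=-96+64*i; r=[]
        for x in(-38,-30,-15,0,15,30,40,48):
            m=(np.abs(X-x)<4)&(np.abs(Y-yb)<25)&(w[:,2]<90); z=w[m]; yy=Y[m]
            r.append((x,int(m.sum()),round(float(np.percentile(z[:,2],95)),1),round(float(np.median(yy[z[:,2]>50])-yb),1)) if m.sum()>4 and (z[:,2]>50).sum()>1 else (x,int(m.sum())))
        print(n,i,r)
E
python3 chk.py 0; python3 - <<'E'
from h import *
st(); c=cap('top')
for k in cells(c,[(592,322),(426,315),(592,-306)]): print(k)
go([592.9,-306.3,100],30.9)
E
```

```text
top 0 [(-38, 60, 61.3, -0.2), (-30, 57, 61.4, -0.2), (-15, 24, 57.6, 10.3), (0, 4), (15, 0), (30, 0), (40, 0), (48, 0)]
scene 0 [(-38, 30, 59.7, 0.9), (-30, 43, 60.4, 5.3), (-15, 44, 59.1, 2.0), (0, 35, 60.7, 0.6), (15, 37, 60.5, 2.9), (30, 28, 62.0, 2.2), (40, 24, 59.5, -2.5), (48, 44, 62.1, 2.2)]
{'time_s': 15.45, 'joints': [-0.418, 0.575, 1.372, -0.002, 1.197, 1.082], 'eef_pos': [589.455, -135.221, 132.251], 'ee_rot': [0.0, 0.999, 0.036, -0.001], 'force': [0.024, 0.153, -1.082], 'grip_width': 0.6, 'grip_force': 0.0}
(592.5, 322.4, -11.0, 100, 34, 512, np.float64(34.7), [30.0, 28.0, 24.0])
(426.3, 314.8, 2.4, 100, 33, 526, np.float64(34.4), [29.0, 27.0, 23.0])
(591.4, -307.6, 29.8, 95, 34, 408, np.float64(35.0), [31.0, 28.0, 24.0])
tcp [ 588.9 -135.   130.9] t 15.5 TURN(6deg) [-0.02  0.04 -4.47] SHIFT after turn m [-0.0845  0.1491  0.0309]
```

servo_tool --commands '[[-0.5, [-0.0016, 0.034, 0], [0, 0, 0]], [-0.5, [-0.0016, 0.034, 0], [0, 0, 0]], [-0.5, [-0.0016, 0.034, 0], [0, 0, 0]], [-0.5, [-0.0016, 0.034, 0], [0, 0, 0]], [-0.5, [-0.0016, 0.034, 0], [0, 0, 0]], [-0.5, [0, 0, 0], [0, 0, -0.9]], [-0.5, [0, 0, 0], [0, 0, -0.9]], [-0.5, [0, 0, 0], [0, 0, -0.9]], [-0.5, [0, 0, 0], [0, 0, -0.9]], [-0.5, [0, 0, 0], [0, 0, -0.87]]]'

```text
time_s: 16.33
eef_pos: [592.9, -304.8, 129.5]
ee_rot: [-0.002, 0.963, 0.269, -0.003]
force: [-0.3, -0.4, 0.6]
grip_width: 0.751
grip_force: 0.0
```

servo_tool --commands '[[-0.5, [0, 0, 0.04], [0, 0, 0]], [-0.5, [0, 0, 0.03], [0, 0, 0]], [-0.5, [0, 0, 0], [0, 0, 0]], [-0.5, [0, 0, 0], [0, 0, 0]]]'

```text
time_s: 16.67
eef_pos: [592.4, -304.5, 59.7]
ee_rot: [-0.002, 0.964, 0.266, -0.003]
force: [-0.1, 0.9, 2.0]
grip_width: 0.75
grip_force: 0.0
```

```bash
python3 - <<'E'
from h import *
st(); c=cap('scene'); print(cells(c,[(592,-306)]))
go([593,-306.3,-2],30.9)
E
```

```text
{'time_s': 16.667, 'joints': [-0.649, 0.785, 1.203, -0.003, 1.161, 0.383], 'eef_pos': [592.366, -304.517, 59.725], 'ee_rot': [-0.002, 0.964, 0.266, -0.003], 'force': [-0.107, 0.883, 1.989], 'grip_width': 0.75, 'grip_force': 0.0}
[(594.1, -305.8, 31.0, 105, 33, 291, np.float64(33.9), [42.0, 37.0, 31.0])]
tcp [ 593.4 -305.2   62. ] t 16.7 TURN(6deg) [-0.02  0.03  0.  ] SHIFT after turn m [-0.0009  0.0007  0.064 ]
```

servo_tool --commands '[[-0.5, [-0.0005, 0.0007, 0.03], [0, 0, 0]], [-0.5, [0, 0, 0.02], [0, 0, 0]], [-0.5, [0, 0, 0.011], [0, 0, 0]], [-0.5, [0, 0, 0], [0, 0, 0]], [-0.5, [0, 0, 0], [0, 0, 0]], [0.6, [0, 0, 0], [0, 0, 0]], [0.6, [0, 0, 0], [0, 0, 0]], [0.6, [0, 0, 0], [0, 0, 0]], [0.6, [0, 0, 0], [0, 0, 0]], [0.6, [0, 0, 0], [0, 0, 0]]]'

```text
time_s: 17.55
eef_pos: [593.9, -306.6, 2.7]
ee_rot: [0.001, 0.964, 0.267, -0.001]
force: [-0.2, 1.5, 6.2]
grip_width: 0.368
grip_force: 79.1
```

servo_tool --commands '[[0.6, [0, 0, -0.025], [0, 0, 0]], [0.6, [0, 0, -0.04], [0, 0, 0]], [0.6, [0, 0, -0.04], [0, 0, 0]], [0.6, [0, 0, -0.03], [0, 0, 0]], [0.6, [0, 0, 0], [0, 0, 0]], [0.6, [0, 0, 0], [0, 0, 0]]]'

```text
time_s: 18.05
eef_pos: [594.1, -306.3, 137.9]
ee_rot: [0.001, 0.964, 0.267, -0.001]
force: [0.1, 0.3, -2.3]
grip_width: 0.37
grip_force: 79.9
```

```bash
cat > hd.py <<'E'
from h import *
for n in('top','scene'):
    c=cap(n); p,rgb=held(c); q=p[p[:,0]>38]
    print(n,np.round(np.percentile(q,[1,5,95,99],axis=0),1).tolist())
E
python3 hd.py; python3 - <<'E'
from h import *
st()
go([*bay(1,19,57,20)[:2],130],RY,0)
E
```

```text
top [[38.4, -16.2, -31.9], [39.2, -16.1, -31.6], [49.3, 9.8, -4.3], [49.7, 11.9, -2.6]]
scene [[39.2, -16.0, -31.6], [40.4, -14.7, -30.6], [50.5, 15.9, 0.9], [51.3, 17.2, 2.8]]
{'time_s': 18.15, 'joints': [-0.65, 0.71, 1.134, -0.003, 1.303, 0.382], 'eef_pos': [593.058, -305.572, 134.451], 'ee_rot': [-0.001, 0.964, 0.267, -0.002], 'force': [0.272, 0.834, -1.953], 'grip_width': 0.37, 'grip_force': 79.909}
tcp [ 593.1 -305.6  134.5] t 18.1 TURN(6deg) [-0.03  0.05  4.47] SHIFT after turn m [ 0.0315 -0.2346  0.0045]
```

servo_tool --commands '[[0.6, [0, 0, 0], [0, 0, 0.9]], [0.6, [0, 0, 0], [0, 0, 0.9]], [0.6, [0, 0, 0], [0, 0, 0.9]], [0.6, [0, 0, 0], [0, 0, 0.9]], [0.6, [0, 0, 0], [0, 0, 0.87]], [0.6, [0.0052, -0.039, 0], [0, 0, 0]], [0.6, [0.0052, -0.039, 0], [0, 0, 0]], [0.6, [0.0052, -0.039, 0], [0, 0, 0]], [0.6, [0.0052, -0.039, 0], [0, 0, 0]], [0.6, [0.0052, -0.039, 0], [0, 0, 0]]]'

```text
time_s: 18.98
eef_pos: [604.6, -107.6, 133.8]
ee_rot: [-0.001, 0.999, 0.036, -0.003]
force: [1.3, -0.5, -2.5]
grip_width: 0.373
grip_force: 80.0
```

servo_tool --commands '[[0.6, [0.0052, -0.039, 0], [0, 0, 0]], [0.6, [0, 0, 0], [0, 0.9, 0]], [0.6, [0, 0, 0], [0, 0.9, 0]], [0.6, [0, 0, 0], [0, 0.9, 0]], [0.6, [0, 0, 0], [0, 0.63, 0]], [0.6, [0, 0, 0], [0, 0, 0]], [0.6, [0, 0, 0], [0, 0, 0]]]'

```text
time_s: 19.57
eef_pos: [607.1, -70.3, 134.5]
ee_rot: [-0.007, 0.985, 0.035, 0.17]
force: [0.4, 0.4, -2.2]
grip_width: 0.375
grip_force: 80.1
```

```bash
sed -i 's/oz=17.5)/oz=15)/' h.py; python3 hd.py; python3 pl.py 1 19 57 20
```

```text
top [[38.1, -16.6, -31.6], [38.5, -15.3, -31.3], [49.1, 14.8, -4.7], [49.3, 16.0, -0.7]]
scene [[38.6, -17.2, -30.8], [39.8, -16.2, -29.6], [49.7, 15.1, 2.2], [51.0, 16.8, 4.1]]
{'time_s': 19.667, 'joints': [-0.368, 0.434, 1.634, 0.207, 0.772, 1.005], 'eef_pos': [608.247, -70.418, 135.204], 'ee_rot': [-0.006, 0.985, 0.035, 0.17], 'force': [-0.633, 0.016, -2.066], 'grip_width': 0.372, 'grip_force': 80.121}
tcp [608.2 -70.4 135.2] t 19.7 TURN(6deg) [-0.    0.06  0.  ] SHIFT after turn m [-0.0328 -0.0011  0.0863]
```

servo_tool --commands '[[0.6, [-0.0082, -0.0011, 0.0216], [0, 0.06, 0]], [0.6, [-0.0082, 0, 0.0216], [0, 0, 0]], [0.6, [-0.0082, 0, 0.0216], [0, 0, 0]], [0.6, [-0.0082, 0, 0.0215], [0, 0, 0]], [0.6, [0, 0, 0], [0, 0, 0]], [0.6, [0, 0, 0], [0, 0, 0]]]'

```text
time_s: 20.17
eef_pos: [606.8, -69.1, 42.3]
ee_rot: [-0.007, 0.984, 0.035, 0.173]
force: [0.3, 0.3, -1.1]
grip_width: 0.376
grip_force: 86.8
```

```bash
python3 pl.py 1 3 57 20
```

```text
{'time_s': 20.167, 'joints': [-0.368, 0.569, 1.713, 0.279, 0.56, 0.916], 'eef_pos': [606.811, -69.119, 42.295], 'ee_rot': [-0.007, 0.984, 0.035, 0.173], 'force': [0.298, 0.343, -1.106], 'grip_width': 0.376, 'grip_force': 86.76}
tcp [606.8 -69.1  42.3] t 20.2 TURN(6deg) [-0.01  0.    0.  ] SHIFT after turn m [-0.0148  0.0003 -0.006 ]
```

servo_tool --commands '[[0.6, [-0.004, 0.0003, -0.0016], [0, 0, 0]], [0.6, [-0.004, 0, -0.0016], [0, 0, 0]], [0.6, [-0.004, 0, -0.0016], [0, 0, 0]], [0.6, [-0.0032, 0, -0.0012], [0, 0, 0]], [0.6, [0, 0, 0], [0, 0, 0]], [0.6, [0, 0, 0], [0, 0, 0]]]'

```text
time_s: 20.67
eef_pos: [591.1, -71.1, 44.9]
ee_rot: [-0.006, 0.984, 0.035, 0.176]
force: [6.0, 2.0, -2.8]
grip_width: 0.364
grip_force: 86.4
```

```bash
python3 pl.py 1 3 56.5 20;  python3 hd.py; python3 - <<'E'
from h import *
c=cap('scene'); save(c,'pics/b3.png',(225,140,365,245),5.5)
E
```

```text
{'time_s': 20.667, 'joints': [-0.383, 0.538, 1.763, 0.299, 0.54, 0.883], 'eef_pos': [591.105, -71.098, 44.902], 'ee_rot': [-0.006, 0.984, 0.035, 0.176], 'force': [6.027, 1.997, -2.764], 'grip_width': 0.364, 'grip_force': 86.396}
tcp [591.1 -71.1  44.9] t 20.7 TURN(6deg) [ 0.01 -0.05 -0.  ] SHIFT after turn m [-0.001  -0.0006  0.0023]
top [[38.6, -15.2, -31.8], [40.2, -13.7, -31.4], [51.4, 16.4, 13.3], [51.8, 17.3, 13.8]]
scene [[38.9, -15.1, -30.3], [41.0, -14.4, -29.3], [52.3, 16.1, 2.0], [53.5, 17.6, 4.3]]
```

View pics/b3.png

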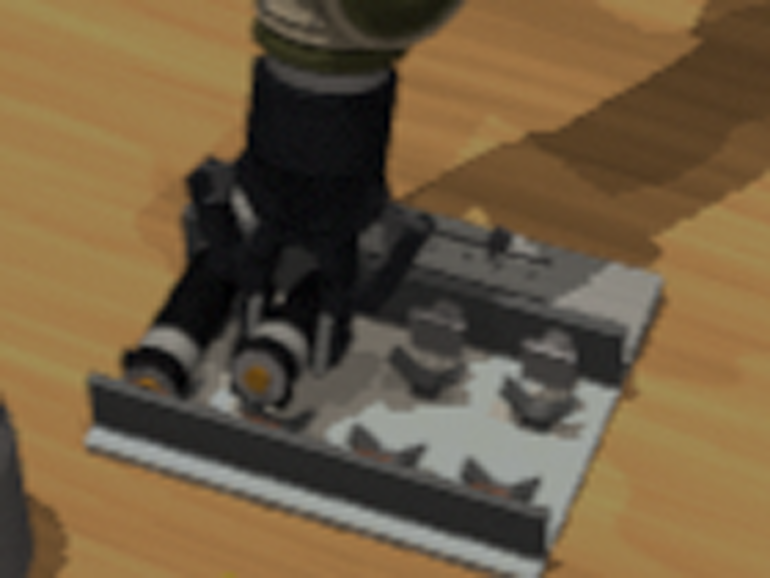

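The crop shows bay 0's cell seated and cell two pitched in bay 1 with its nub at (258,378). The nub is inside the wall line, so I tip it down.

servo_tool --commands '[[0.6, [-0.003, 0, 0.0008], [0, -0.05, 0]], [0.6, [-0.0021, 0, 0.0026], [0, -0.667, 0]], [0.6, [0, 0, 0], [0, 0, 0]], [0.6, [-0.0018, 0, 0.0026], [0, -0.667, 0]], [0.6, [0, 0, 0], [0, 0, 0]], [0.6, [-0.0016, 0, 0.0026], [0, -0.667, 0]], [0.6, [0, 0, 0], [0, 0, 0]], [0.6, [0, 0, 0], [0, 0, 0]]]'

```text
time_s: 21.48
eef_pos: [586.4, -71.6, 34.1]
ee_rot: [-0.002, 0.997, 0.036, 0.07]
force: [7.2, -0.0, -0.9]
grip_width: 0.371
grip_force: 86.5
```

```bash
python3 pl.py 1 2 48.2 8; python3 hd.py
```

```text
{'time_s': 21.483, 'joints': [-0.344, 0.612, 1.615, 0.078, 0.786, 1.103], 'eef_pos': [586.416, -71.597, 34.119], 'ee_rot': [-0.002, 0.997, 0.036, 0.07], 'force': [7.22, -0.003, -0.874], 'grip_width': 0.371, 'grip_force': 86.499}
tcp [586.4 -71.6  34.1] t 21.5 TURN(6deg) [ 0.02 -0.01  0.  ] SHIFT after turn m [ 0.0004 -0.0007  0.0008]
top [[39.1, -16.3, -31.9], [40.0, -14.0, -31.2], [60.0, 16.9, 0.4], [60.8, 17.7, 12.6]]
scene [[38.5, -17.0, -31.6], [40.6, -15.3, -29.8], [62.3, 15.9, 10.3], [64.5, 17.1, 12.5]]
```

servo_tool --commands '[[0.6, [-0.0015, 0, 0.003], [0, -0.667, 0]], [0.6, [0, 0, 0], [0, 0, 0]], [0.6, [-0.0013, 0, 0.004], [0, -0.667, 0]], [0.6, [0, 0, 0], [0, 0, 0]], [0.6, [0, 0, 0], [0, 0, 0]]]'

```text
time_s: 22.0
eef_pos: [586.3, -71.7, 28.5]
ee_rot: [0.001, 0.999, 0.036, 0.004]
force: [11.9, 4.8, 3.9]
grip_width: 0.37
grip_force: 87.2
```

```bash
python3 pl.py 1 2 42 0; python3 chk.py 1
```

```text
{'time_s': 22.0, 'joints': [-0.32, 0.675, 1.508, 0.0, 0.952, 1.179], 'eef_pos': [586.31, -71.656, 28.479], 'ee_rot': [0.001, 0.999, 0.036, 0.004], 'force': [11.88, 4.762, 3.884], 'grip_width': 0.37, 'grip_force': 87.23}
tcp [586.3 -71.7  28.5] t 22.0 TURN(6deg) [ 0.03 -0.07  0.01] SHIFT after turn m [-0.0015 -0.0008  0.0015]
top 1 [(-38, 19, 66.0, 4.1), (-30, 11), (-15, 0), (0, 0), (15, 0), (30, 0), (40, 0), (48, 0)]
scene 1 [(-38, 6), (-30, 6), (-15, 12, 59.7, -11.2), (0, 39, 77.9, -2.9), (15, 95, 82.6, 1.2), (30, 28, 63.4, 2.0), (40, 31, 62.9, -0.6), (48, 58, 61.6, 0.3)]
```

servo_tool --commands '[[0.6, [0.001, 0, 0.002], [0, 0, 0]], [0.6, [0, 0, 0], [0, 0, 0]], [-0.2, [0, 0, 0], [0, 0, 0]], [-0.2, [0, 0, 0], [0, 0, 0]], [-0.2, [0, 0, 0], [0, 0, 0]], [-0.2, [0, 0, -0.02], [0, 0, 0]], [-0.2, [0, 0, -0.03], [0, 0, 0]], [-0.2, [0, 0, -0.03], [0, 0, 0]], [-0.2, [0, 0, -0.03], [0, 0, 0]], [-0.2, [0, 0, 0], [0, 0, 0]]]'

```text
time_s: 22.93
eef_pos: [586.0, -72.1, 139.5]
ee_rot: [0.002, 0.999, 0.036, 0.003]
force: [-0.0, 0.0, 0.9]
grip_width: 0.604
grip_force: 0.0
```

```bash
python3 chk.py 0 1; python3 - <<'E'
from h import *
st(); c=cap('top')
for k in cells(c,[(592,322),(426,315)]): print(k)
go([592.8,322.5,110],-10.5)
c=cap('scene')
for k in cells(c,[(592,322),(426,315)]): print(k)
save(c,'pics/b4.png',(225,140,365,245),5.5)
E
```

```text
top 0 [(-38, 0), (-30, 0), (-15, 0), (0, 0), (15, 0), (30, 0), (40, 0), (48, 0)]
top 1 [(-38, 51, 63.2, 1.5), (-30, 24, 62.1, 8.2), (-15, 0), (0, 0), (15, 0), (30, 0), (40, 0), (48, 0)]
scene 0 [(-38, 35, 59.8, 4.2), (-30, 43, 58.5, 1.9), (-15, 47, 60.6, 4.0), (0, 40, 61.0, 0.8), (15, 33, 60.6, 2.5), (30, 27, 60.4, 2.1), (40, 29, 60.9, 2.5), (48, 49, 61.7, 0.6)]
scene 1 [(-38, 29, 63.8, 4.3), (-30, 39, 62.3, 2.8), (-15, 36, 59.8, 2.1), (0, 34, 62.3, 1.8), (15, 30, 60.8, 3.1), (30, 33, 60.2, -0.4), (40, 31, 60.5, 0.6), (48, 43, 60.1, -3.2)]
{'time_s': 23.033, 'joints': [-0.32, 0.538, 1.426, -0.001, 1.179, 1.18], 'eef_pos': [583.973, -71.503, 134.254], 'ee_rot': [0.0, 0.999, 0.036, -0.001], 'force': [0.066, 0.108, -1.273], 'grip_width': 0.6, 'grip_force': 0.0}
(592.4, 322.7, -10.8, 100, 35, 514, np.float64(34.4), [29.0, 27.0, 24.0])
(426.5, 315.1, 1.6, 99, 35, 527, np.float64(34.5), [28.0, 26.0, 23.0])
tcp [583.4 -71.3 132.9] t 23.1 TURN(6deg) [0.   0.04 2.43] SHIFT after turn m [-0.0625 -0.3889  0.0229]
(593.3, 323.4, -10.4, 103, 35, 414, np.float64(33.6), [44.0, 40.0, 35.0])
(427.5, 315.6, 2.3, 104, 34, 339, np.float64(33.7), [45.0, 41.0, 36.0])
```

View pics/b4.png

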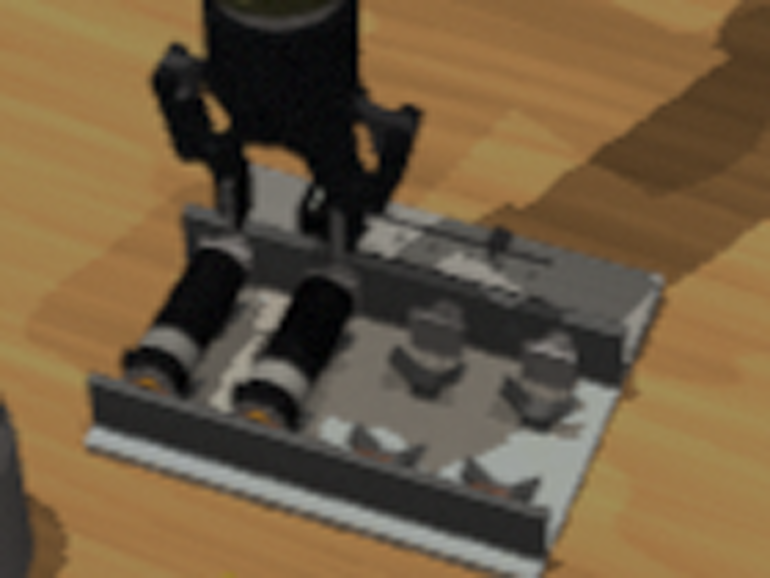

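The crop shows two cells lying level in bays 0 and 1, with their nubs behind the wall at (150,385) and (262,415). Next is the left-hand back cell.

servo_tool --commands '[[-0.5, [0, 0, 0], [0, 0, 0.81]], [-0.5, [0, 0, 0], [0, 0, 0.81]], [-0.5, [0, 0, 0], [0, 0, 0.81]], [-0.5, [-0.0062, -0.0389, 0], [0, 0, 0]], [-0.5, [-0.0062, -0.0389, 0], [0, 0, 0]], [-0.5, [-0.0062, -0.0389, 0], [0, 0, 0]], [-0.5, [-0.0062, -0.0389, 0], [0, 0, 0]], [-0.5, [-0.0062, -0.0389, 0], [0, 0, 0]], [-0.5, [-0.0062, -0.0389, 0], [0, 0, 0]], [-0.5, [-0.0062, -0.0389, 0], [0, 0, 0]]]'

```text
time_s: 23.97
eef_pos: [589.8, 206.1, 131.9]
ee_rot: [0.001, 0.996, -0.091, -0.003]
force: [0.3, 0.3, -0.2]
grip_width: 0.749
grip_force: 0.0
```

servo_tool --commands '[[-0.5, [-0.0062, -0.0389, 0], [0, 0, 0]], [-0.5, [-0.0062, -0.0389, 0], [0, 0, 0]], [-0.5, [-0.0062, -0.0389, 0], [0, 0, 0]], [-0.5, [0, 0, 0.035], [0, 0, 0]], [-0.5, [0, 0, 0.035], [0, 0, 0]], [-0.5, [0, 0, 0], [0, 0, 0]], [-0.5, [0, 0, 0], [0, 0, 0]]]'

```text
time_s: 24.55
eef_pos: [592.3, 321.9, 61.3]
ee_rot: [0.001, 0.996, -0.091, -0.004]
force: [0.5, -0.9, 1.1]
grip_width: 0.75
grip_force: 0.0
```

```bash
python3 - <<'E'
from h import *
st(); c=cap('scene'); print(cells(c,[(592,322)]))
go([592.8,322.7,-1],-10.6)
E
```

```text
{'time_s': 24.55, 'joints': [0.324, 0.801, 1.169, 0.001, 1.181, 2.078], 'eef_pos': [592.305, 321.9, 61.286], 'ee_rot': [0.001, 0.996, -0.091, -0.004], 'force': [0.47, -0.891, 1.129], 'grip_width': 0.75, 'grip_force': 0.0}
[(594.4, 323.7, -11.3, 103, 35, 409, np.float64(33.8), [32.0, 29.0, 25.0])]
tcp [593.7 322.2  63.9] t 24.6 TURN(6deg) [0.01 0.03 0.02] SHIFT after turn m [-0.001  -0.0003  0.0649]
```

servo_tool --commands '[[-0.5, [-0.0003, -0.0005, 0.03], [0, 0, 0]], [-0.5, [0, 0, 0.02], [0, 0, 0]], [-0.5, [0, 0, 0.011], [0, 0, 0]], [-0.5, [0, 0, 0], [0, 0, 0]], [-0.5, [0, 0, 0], [0, 0, 0]], [0.6, [0, 0, 0], [0, 0, 0]], [0.6, [0, 0, 0], [0, 0, 0]], [0.6, [0, 0, 0], [0, 0, 0]], [0.6, [0, 0, 0], [0, 0, 0]], [0.6, [0, 0, 0], [0, 0, 0]]]' --squeeze 100

```text
time_s: 25.43
eef_pos: [594.0, 323.3, 4.7]
ee_rot: [-0.0, 0.996, -0.091, -0.0]
force: [-1.2, -1.6, 6.5]
grip_width: 0.365
grip_force: 98.5
```

servo_tool --commands '[[0.6, [0, 0, -0.025], [0, 0, 0]], [0.6, [0, 0, -0.04], [0, 0, 0]], [0.6, [0, 0, -0.04], [0, 0, 0]], [0.6, [0, 0, -0.03], [0, 0, 0]], [0.6, [0, 0, 0], [0, 0, 0]], [0.6, [0, 0, 0], [0, 0, 0]]]'

```text
time_s: 25.93
eef_pos: [594.1, 323.3, 139.7]
ee_rot: [-0.001, 0.996, -0.091, 0.0]
force: [-0.2, -0.2, -2.6]
grip_width: 0.364
grip_force: 99.3
```

```bash
python3 hd.py; python3 - <<'E'
from h import *
st()
go([*bay(2,19,57,20)[:2],130],RY,0)
E
```

```text
top [[38.7, -14.2, -31.9], [38.9, -10.5, -31.8], [47.9, 17.6, -5.4], [48.6, 17.7, -2.9]]
scene [[39.5, -16.7, -31.9], [39.9, -15.3, -30.2], [48.6, 15.3, 1.1], [50.5, 16.6, 5.0]]
{'time_s': 26.033, 'joints': [0.325, 0.726, 1.099, 0.001, 1.321, 2.079], 'eef_pos': [592.917, 322.86, 136.265], 'ee_rot': [0.001, 0.996, -0.091, -0.003], 'force': [-0.903, 0.239, -2.843], 'grip_width': 0.36, 'grip_force': 99.336}
tcp [592.9 322.9 136.3] t 26.0 TURN(6deg) [ 0.01  0.05 -2.43] SHIFT after turn m [-0.0141  0.3282  0.0063]
```

servo_tool --commands '[[0.6, [0, 0, 0], [0, 0, -0.81]], [0.6, [0, 0, 0], [0, 0, -0.81]], [0.6, [0, 0, 0], [0, 0, -0.81]], [0.6, [-0.0016, 0.0365, 0], [0, 0, 0]], [0.6, [-0.0016, 0.0365, 0], [0, 0, 0]], [0.6, [-0.0016, 0.0365, 0], [0, 0, 0]], [0.6, [-0.0016, 0.0365, 0], [0, 0, 0]], [0.6, [-0.0016, 0.0365, 0], [0, 0, 0]], [0.6, [-0.0016, 0.0365, 0], [0, 0, 0]], [0.6, [-0.0016, 0.0365, 0], [0, 0, 0]]]'

```text
time_s: 26.87
eef_pos: [599.6, 65.8, 135.9]
ee_rot: [-0.0, 0.999, 0.036, -0.003]
force: [0.5, 0.2, -1.1]
grip_width: 0.362
grip_force: 99.6
```

servo_tool --commands '[[0.6, [-0.0016, 0.0365, 0], [0, 0, 0]], [0.6, [-0.0016, 0.0365, 0], [0, 0, 0]], [0.6, [0, 0, 0], [0, 0.9, 0]], [0.6, [0, 0, 0], [0, 0.9, 0]], [0.6, [0, 0, 0], [0, 0.9, 0]], [0.6, [0, 0, 0], [0, 0.63, 0]], [0.6, [0, 0, 0], [0, 0, 0]], [0.6, [0, 0, 0], [0, 0, 0]]]'

```text
time_s: 27.53
eef_pos: [601.9, -5.6, 136.5]
ee_rot: [-0.006, 0.985, 0.035, 0.17]
force: [-0.1, 0.7, -1.8]
grip_width: 0.361
grip_force: 99.6
```

```bash
sed -i 's/oz=15)/oz=12.5)/' h.py; python3 hd.py; python3 pl.py 2 19 57 20
```

```text
top [[38.0, -16.0, -31.2], [38.9, -14.0, -29.8], [47.3, 15.5, -4.5], [47.6, 16.0, -3.7]]
scene [[38.9, -16.1, -28.6], [39.6, -15.7, -27.5], [47.6, 14.7, 3.7], [50.0, 16.7, 6.9]]
{'time_s': 27.633, 'joints': [-0.25, 0.41, 1.665, 0.158, 0.746, 1.151], 'eef_pos': [602.966, -5.608, 137.186], 'ee_rot': [-0.006, 0.985, 0.035, 0.171], 'force': [0.928, 0.48, -1.135], 'grip_width': 0.366, 'grip_force': 99.603}
tcp [603.   -5.6 137.2] t 27.6 TURN(6deg) [-0.    0.05  0.  ] SHIFT after turn m [-0.0329 -0.0001  0.0859]
```

servo_tool --commands '[[0.6, [-0.0082, 0, 0.0215], [0, 0.05, 0]], [0.6, [-0.0082, 0, 0.0215], [0, 0, 0]], [0.6, [-0.0082, 0, 0.0215], [0, 0, 0]], [0.6, [-0.0082, 0, 0.0214], [0, 0, 0]], [0.6, [0, 0, 0], [0, 0, 0]], [0.6, [0, 0, 0], [0, 0, 0]]]'

```text
time_s: 28.13
eef_pos: [601.5, -5.4, 44.6]
ee_rot: [-0.007, 0.984, 0.036, 0.173]
force: [-0.4, -0.1, -1.9]
grip_width: 0.363
grip_force: 103.8
```

```bash
python3 pl.py 2 3 57 20 -1; python3 hd.py
```

```text
{'time_s': 28.133, 'joints': [-0.251, 0.547, 1.744, 0.218, 0.529, 1.077], 'eef_pos': [601.532, -5.396, 44.624], 'ee_rot': [-0.007, 0.984, 0.036, 0.173], 'force': [-0.371, -0.057, -1.857], 'grip_width': 0.363, 'grip_force': 103.827}
tcp [601.5  -5.4  44.6] t 28.1 TURN(6deg) [-0.01  0.    0.  ] SHIFT after turn m [-0.0139  0.0002 -0.0061]
top [[38.3, -16.4, -29.1], [38.7, -13.9, -28.5], [48.0, 15.7, -2.9], [48.6, 16.1, 2.7]]
scene [[38.9, -16.6, -29.2], [39.6, -15.2, -26.9], [48.1, 15.8, 5.7], [50.2, 16.9, 9.7]]
```

servo_tool --commands '[[0.6, [-0.004, 0, -0.0012], [0, 0, 0]], [0.6, [-0.004, 0, -0.0012], [0, 0, 0]], [0.6, [-0.004, 0, -0.0012], [0, 0, 0]], [0.6, [-0.004, 0, -0.0012], [0, 0, 0]], [0.6, [0, 0, 0], [0, 0, 0]], [0.6, [0, 0, 0], [0, 0, 0]]]'

```text
time_s: 28.73
eef_pos: [585.9, -7.2, 46.1]
ee_rot: [-0.006, 0.984, 0.035, 0.177]
force: [8.8, 3.1, -0.7]
grip_width: 0.363
grip_force: 103.6
```

```bash
python3 pl.py 2 3 56.5 20 -1; python3 hd.py
```

```text
{'time_s': 28.733, 'joints': [-0.263, 0.517, 1.796, 0.236, 0.503, 1.049], 'eef_pos': [585.864, -7.193, 46.099], 'ee_rot': [-0.006, 0.984, 0.035, 0.177], 'force': [8.755, 3.116, -0.746], 'grip_width': 0.363, 'grip_force': 103.552}
tcp [585.9  -7.2  46.1] t 28.7 TURN(6deg) [ 0.01 -0.06 -0.  ] SHIFT after turn m [ 0.0002 -0.0005  0.0011]
top [[38.7, -15.9, -30.4], [39.2, -13.8, -29.2], [49.4, 16.5, 12.6], [50.7, 16.8, 13.6]]
scene [[38.7, -16.9, -27.9], [39.8, -15.7, -26.7], [50.7, 14.8, 5.3], [52.3, 15.8, 10.8]]
```

servo_tool --commands '[[0.6, [-0.0008, -0.0003, 0.0006], [0, -0.06, 0]], [0.6, [-0.0019, 0, 0.0026], [0, -0.667, 0]], [0.6, [0, 0, 0], [0, 0, 0]], [0.6, [-0.0017, 0, 0.0026], [0, -0.667, 0]], [0.6, [0, 0, 0], [0, 0, 0]], [0.6, [-0.0015, 0, 0.0026], [0, -0.667, 0]], [0.6, [0, 0, 0], [0, 0, 0]], [0.6, [0, 0, 0], [0, 0, 0]]]'

```text
time_s: 29.5
eef_pos: [583.1, -7.3, 35.9]
ee_rot: [-0.002, 0.997, 0.036, 0.07]
force: [7.6, -0.7, -3.1]
grip_width: 0.365
grip_force: 103.5
```

```bash
python3 pl.py 2 3 48.2 8 -1; python3 - <<'E'
from h import *
c=cap('scene'); save(c,'pics/b5.png',(225,140,365,245),5.5)
E
```

```text
{'time_s': 29.5, 'joints': [-0.231, 0.596, 1.639, 0.058, 0.773, 1.229], 'eef_pos': [583.095, -7.277, 35.853], 'ee_rot': [-0.002, 0.997, 0.036, 0.07], 'force': [7.598, -0.683, -3.095], 'grip_width': 0.365, 'grip_force': 103.546}
tcp [583.1  -7.3  35.9] t 29.5 TURN(6deg) [ 0.01 -0.    0.  ] SHIFT after turn m [ 0.0009 -0.0003  0.    ]
```

View pics/b5.png

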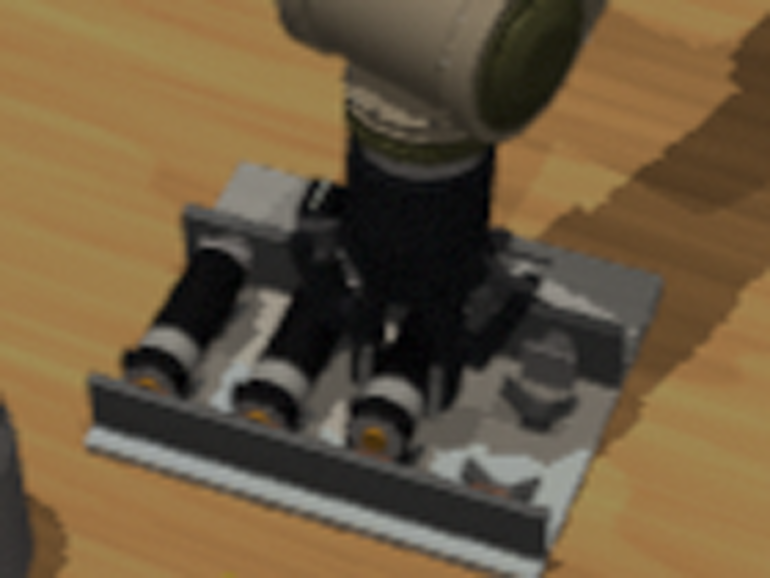

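The third cell is tilted inside the wall in bay 2, nub at (372,438). I'll finish tipping it down.

servo_tool --commands '[[0.6, [-0.0013, 0, 0.003], [0, -0.667, 0]], [0.6, [0, 0, 0], [0, 0, 0]], [0.6, [-0.0012, 0, 0.004], [0, -0.667, 0]], [0.6, [0, 0, 0], [0, 0, 0]], [0.6, [0, 0, 0], [0, 0, 0]]]'

```text
time_s: 29.97
eef_pos: [584.3, -7.0, 30.5]
ee_rot: [0.001, 0.999, 0.036, 0.004]
force: [16.9, 4.0, 3.9]
grip_width: 0.365
grip_force: 104.6
```

```bash
python3 pl.py 2 3 42 0 -1
```

```text
{'time_s': 29.967, 'joints': [-0.213, 0.66, 1.529, 0.001, 0.944, 1.286], 'eef_pos': [584.305, -6.975, 30.548], 'ee_rot': [0.001, 0.999, 0.036, 0.004], 'force': [16.941, 3.994, 3.877], 'grip_width': 0.365, 'grip_force': 104.624}
tcp [584.3  -7.   30.5] t 30.0 TURN(6deg) [ 0.02 -0.08 -0.  ] SHIFT after turn m [-0.0021 -0.0001  0.001 ]
```

servo_tool --commands '[[0.6, [0.0025, 0, 0], [0, -0.08, 0]], [0.6, [0.0015, 0, 0.001], [0, 0, 0]], [0.6, [0, 0, 0.001], [0, 0, 0]], [0.6, [0, 0, 0], [0, 0, 0]]]'

```text
time_s: 30.3
eef_pos: [584.6, -6.3, 29.3]
ee_rot: [0.0, 0.999, 0.036, -0.004]
force: [-8.0, 4.5, 24.3]
grip_width: 0.368
grip_force: 107.1
```

```bash
python3 pl.py 2 6 42 0 -1; python3 chk.py 2
```

```text
{'time_s': 30.3, 'joints': [-0.21, 0.67, 1.514, -0.003, 0.966, 1.291], 'eef_pos': [584.607, -6.294, 29.256], 'ee_rot': [0.0, 0.999, 0.036, -0.004], 'force': [-8.043, 4.514, 24.283], 'grip_width': 0.368, 'grip_force': 107.146}
tcp [584.6  -6.3  29.3] t 30.3 TURN(6deg) [0.   0.08 0.01] SHIFT after turn m [ 0.0006  0.0005 -0.0002]
top 2 [(-38, 35, 63.6, -4.7), (-30, 20, 61.0, 10.1), (-15, 0), (0, 0), (15, 0), (30, 0), (40, 0), (48, 0)]
scene 2 [(-38, 3), (-30, 4), (-15, 9, 58.9, -9.8), (0, 29, 75.1, -6.4), (15, 73, 77.5, 2.4), (30, 35, 60.1, 2.0), (40, 29, 58.1, -0.2), (48, 42, 59.7, 1.9)]
```

servo_tool --commands '[[0.6, [0, 0, -0.001], [0, 0.05, 0]], [0.6, [0, 0, 0], [0, 0, 0]], [-0.2, [0, 0, 0], [0, 0, 0]], [-0.2, [0, 0, 0], [0, 0, 0]], [-0.2, [0, 0, 0], [0, 0, 0]], [-0.2, [0, 0, -0.02], [0, 0, 0]], [-0.2, [0, 0, -0.03], [0, 0, 0]], [-0.2, [0, 0, -0.03], [0, 0, 0]], [-0.2, [0, 0, -0.03], [0, 0, 0]], [-0.2, [0, 0, 0], [0, 0, 0]]]'

```text
time_s: 31.23
eef_pos: [586.5, -7.2, 142.4]
ee_rot: [0.001, 0.999, 0.036, 0.001]
force: [-0.3, 0.3, 0.5]
grip_width: 0.602
grip_force: 0.0
```

```bash
python3 chk.py 0 1 2; python3 - <<'E'
from h import *
st(); c=cap('top')
for k in cells(c,[(426,315)]): print(k)
c=cap('scene')
for k in cells(c,[(426,315)]): print(k)
go([426.9,315.2,110],2.1)
E
```

```text
top 0 [(-38, 62, 60.9, -0.1), (-30, 60, 61.0, -0.8), (-15, 58, 62.1, 0.4), (0, 59, 60.1, -1.2), (15, 61, 61.9, -2.2), (30, 60, 61.5, -0.1), (40, 59, 62.1, -2.1), (48, 54, 62.4, -0.2)]
top 1 [(-38, 36, 63.5, -4.7), (-30, 31, 63.9, -9.4), (-15, 14, 58.1, -13.4), (0, 8), (15, 2), (30, 2), (40, 2), (48, 2)]
top 2 [(-38, 57, 63.1, -0.0), (-30, 24, 61.4, 9.8), (-15, 0), (0, 0), (15, 0), (30, 0), (40, 0), (48, 0)]
scene 0 [(-38, 30, 61.3, 0.8), (-30, 40, 60.6, 3.0), (-15, 45, 61.6, 6.0), (0, 42, 61.8, 2.7), (15, 33, 60.8, 2.7), (30, 28, 61.0, 1.1), (40, 30, 62.3, 0.3), (48, 43, 60.8, 0.8)]
scene 1 [(-38, 31, 62.8, 4.8), (-30, 37, 61.3, 4.0), (-15, 39, 60.1, 1.7), (0, 36, 60.9, 5.1), (15, 34, 61.6, 3.2), (30, 32, 61.2, 2.5), (40, 26, 59.3, -0.6), (48, 46, 61.3, -1.2)]
scene 2 [(-38, 33, 62.0, 5.1), (-30, 41, 61.7, -1.3), (-15, 44, 61.0, 2.9), (0, 39, 60.7, 8.6), (15, 32, 60.3, 1.8), (30, 29, 58.4, 2.7), (40, 27, 60.7, 1.9), (48, 46, 60.3, -1.5)]
{'time_s': 31.333, 'joints': [-0.211, 0.53, 1.432, -0.002, 1.186, 1.289], 'eef_pos': [584.43, -6.802, 137.169], 'ee_rot': [0.0, 0.999, 0.036, -0.003], 'force': [-0.723, -0.137, -0.536], 'grip_width': 0.598, 'grip_force': 0.0}
(426.6, 314.4, 2.1, 99, 34, 524, np.float64(34.5), [28.0, 26.0, 23.0])
(427.2, 315.7, 2.1, 106, 34, 340, np.float64(33.4), [45.0, 41.0, 36.0])
tcp [583.6  -6.6 135.3] t 31.4 TURN(6deg) [-0.    0.1   0.33] SHIFT after turn m [-0.1448 -0.3273  0.0253]
```

servo_tool --commands '[[-0.5, [0, 0, 0], [0, 0, 0.33]], [-0.5, [-0.0161, -0.0364, 0], [0, 0, 0]], [-0.5, [-0.0161, -0.0364, 0], [0, 0, 0]], [-0.5, [-0.0161, -0.0364, 0], [0, 0, 0]], [-0.5, [-0.0161, -0.0364, 0], [0, 0, 0]], [-0.5, [-0.0161, -0.0364, 0], [0, 0, 0]], [-0.5, [-0.0161, -0.0364, 0], [0, 0, 0]], [-0.5, [-0.0161, -0.0364, 0], [0, 0, 0]], [-0.5, [-0.0161, -0.0364, 0], [0, 0, 0]], [-0.5, [-0.0161, -0.0364, 0], [0, 0, 0]]]'

```text
time_s: 32.27
eef_pos: [425.6, 316.6, 136.3]
ee_rot: [0.001, 1.0, 0.018, -0.005]
force: [1.2, -1.0, -0.4]
grip_width: 0.751
grip_force: 0.0
```

servo_tool --commands '[[-0.5, [0, 0, 0.037], [0, 0.05, 0]], [-0.5, [0, 0, 0.037], [0, 0, 0]], [-0.5, [0, 0, 0], [0, 0, 0]], [-0.5, [0, 0, 0], [0, 0, 0]]]'

```text
time_s: 32.6
eef_pos: [425.9, 314.8, 62.3]
ee_rot: [0.001, 1.0, 0.018, -0.004]
force: [0.3, 0.7, 1.1]
grip_width: 0.75
grip_force: 0.0
```

```bash
python3 - <<'E'
from h import *
st(); c=cap('scene'); print(cells(c,[(426,315)]))
go([426.9,315.2,-1],2.1)
E
python3 chk.py 0 1 2
```

```text
{'time_s': 32.6, 'joints': [0.415, 0.522, 1.673, 0.001, 0.954, 1.948], 'eef_pos': [425.928, 314.761, 62.305], 'ee_rot': [0.001, 1.0, 0.018, -0.004], 'force': [0.318, 0.749, 1.094], 'grip_width': 0.75, 'grip_force': 0.0}
[(426.0, 315.8, 2.0, 107, 34, 337, np.float64(33.7), [33.0, 30.0, 26.0])]
tcp [427.3 315.2  64.2] t 32.6 TURN(6deg) [ 0.01  0.03 -0.  ] SHIFT after turn m [-0.0004 -0.      0.0652]
top 0 [(-38, 62, 61.9, -1.2), (-30, 61, 61.8, -0.3), (-15, 58, 60.9, -0.7), (0, 59, 61.4, -0.7), (15, 63, 61.3, 0.1), (30, 61, 62.7, 1.0), (40, 59, 61.5, 0.2), (48, 54, 61.9, -0.5)]
top 1 [(-38, 60, 62.5, -0.8), (-30, 62, 62.9, -1.6), (-15, 62, 62.9, -0.7), (0, 58, 62.0, 0.3), (15, 59, 62.1, -0.6), (30, 58, 62.3, 0.1), (40, 54, 62.1, -0.4), (48, 58, 62.7, -1.1)]
top 2 [(-38, 59, 61.8, -0.1), (-30, 59, 63.0, -0.2), (-15, 59, 61.7, 0.6), (0, 57, 62.9, -0.3), (15, 58, 60.9, -0.4), (30, 58, 62.4, -0.3), (40, 58, 60.3, 1.3), (48, 59, 61.6, 0.5)]
scene 0 [(-38, 35, 60.0, -0.3), (-30, 32, 58.7, 3.1), (-15, 44, 60.7, 2.9), (0, 40, 59.4, 0.9), (15, 35, 60.6, 0.8), (30, 35, 59.4, 3.7), (40, 21, 59.9, -0.7), (48, 55, 61.7, 0.7)]
scene 1 [(-38, 30, 61.0, 4.4), (-30, 42, 62.3, 2.9), (-15, 34, 61.3, 2.8), (0, 34, 60.0, 3.2), (15, 34, 60.9, 3.8), (30, 34, 60.8, 0.5), (40, 28, 61.8, 1.9), (48, 44, 62.3, 0.6)]
scene 2 [(-38, 31, 64.6, 1.8), (-30, 44, 63.5, 1.2), (-15, 35, 59.9, 5.3), (0, 39, 60.5, 2.6), (15, 35, 60.7, 0.8), (30, 29, 59.3, 3.1), (40, 27, 58.7, 2.5), (48, 43, 59.7, -1.1)]
```

servo_tool --commands '[[-0.5, [0, 0, 0.03], [0, 0, 0]], [-0.5, [0, 0, 0.02], [0, 0, 0]], [-0.5, [0, 0, 0.011], [0, 0, 0]], [-0.5, [0, 0, 0], [0, 0, 0]], [-0.5, [0, 0, 0], [0, 0, 0]], [0.6, [0, 0, 0], [0, 0, 0]], [0.6, [0, 0, 0], [0, 0, 0]], [0.6, [0, 0, 0], [0, 0, 0]], [0.6, [0, 0, 0], [0, 0, 0]], [0.6, [0, 0, 0], [0, 0, 0]]]'

```text
time_s: 33.58
eef_pos: [427.6, 315.7, 4.4]
ee_rot: [-0.0, 1.0, 0.019, -0.0]
force: [-2.1, -1.6, 9.7]
grip_width: 0.365
grip_force: 98.2
```

servo_tool --commands '[[0.6, [0, 0, -0.025], [0, 0, 0]], [0.6, [0, 0, -0.04], [0, 0, 0]], [0.6, [0, 0, -0.04], [0, 0, 0]], [0.6, [0, 0, -0.03], [0, 0, 0]], [0.6, [0, 0, 0], [0, 0, 0]], [0.6, [0, 0, 0], [0, 0, 0]]]'

```text
time_s: 34.08
eef_pos: [427.6, 315.6, 139.2]
ee_rot: [-0.0, 1.0, 0.019, 0.0]
force: [0.1, -0.3, -2.9]
grip_width: 0.365
grip_force: 100.1
```

```bash
python3 hd.py; python3 - <<'E'
from h import *
st()
go([*bay(3,19,57,20)[:2],130],RY,0)
E
```

```text
top [[38.3, -15.1, -31.6], [38.6, -12.3, -31.2], [48.5, 17.5, -4.8], [49.2, 17.9, -0.3]]
scene [[39.1, -16.0, -31.6], [40.7, -14.5, -29.5], [49.9, 15.8, 0.6], [50.9, 17.3, 5.9]]
{'time_s': 34.183, 'joints': [0.415, 0.42, 1.607, 0.001, 1.119, 1.948], 'eef_pos': [426.479, 315.07, 136.575], 'ee_rot': [0.001, 1.0, 0.019, -0.002], 'force': [0.079, -1.181, -2.468], 'grip_width': 0.365, 'grip_force': 100.144}
tcp [426.5 315.1 136.6] t 34.2 TURN(6deg) [ 0.01  0.04 -0.33] SHIFT after turn m [0.1516 0.2684 0.0066]
```

servo_tool --commands '[[0.6, [0, 0, 0], [0, 0, -0.33]], [0.6, [0.019, 0.0336, 0], [0, 0, 0]], [0.6, [0.019, 0.0336, 0], [0, 0, 0]], [0.6, [0.019, 0.0336, 0], [0, 0, 0]], [0.6, [0.019, 0.0336, 0], [0, 0, 0]], [0.6, [0.019, 0.0336, 0], [0, 0, 0]], [0.6, [0.019, 0.0336, 0], [0, 0, 0]], [0.6, [0.019, 0.0336, 0], [0, 0, 0]], [0.6, [0.0186, 0.0332, 0], [0, 0, 0]], [0.6, [0, 0, 0], [0, 0, 0]]]'

```text
time_s: 35.02
eef_pos: [599.7, 52.8, 135.0]
ee_rot: [0.001, 0.999, 0.033, -0.002]
force: [1.5, -0.9, -2.9]
grip_width: 0.367
grip_force: 100.2
```

servo_tool --commands '[[0.6, [0, 0, 0], [0, 0.9, 0]], [0.6, [0, 0, 0], [0, 0.9, 0]], [0.6, [0, 0, 0], [0, 0.9, 0]], [0.6, [0, 0, 0], [0, 0.66, 0]], [0.6, [0, 0, 0], [0, 0, 0]], [0.6, [0, 0, 0], [0, 0, 0]]]'

```text
time_s: 35.52
eef_pos: [596.7, 58.6, 136.1]
ee_rot: [-0.006, 0.985, 0.035, 0.171]
force: [0.3, -0.9, -2.3]
grip_width: 0.365
grip_force: 100.2
```

```bash
python3 hd.py; python3 pl.py 3 19 57 20
```

```text
top [[38.1, -15.3, -31.6], [38.7, -13.8, -30.4], [47.4, 16.7, -1.1], [47.5, 17.5, 2.5]]
scene [[38.1, -16.3, -29.4], [39.0, -15.1, -27.6], [48.1, 15.1, 3.4], [49.7, 17.1, 5.3]]
{'time_s': 35.617, 'joints': [-0.126, 0.404, 1.676, 0.101, 0.723, 1.308], 'eef_pos': [597.903, 58.514, 136.861], 'ee_rot': [-0.006, 0.984, 0.035, 0.172], 'force': [-0.137, -0.219, -1.836], 'grip_width': 0.364, 'grip_force': 100.211}
tcp [597.9  58.5 136.9] t 35.6 TURN(6deg) [-0.    0.02  0.  ] SHIFT after turn m [-0.0323  0.0002  0.0857]
```

servo_tool --commands '[[0.6, [-0.0081, 0, 0.0214], [0, 0.02, 0]], [0.6, [-0.0081, 0, 0.0214], [0, 0, 0]], [0.6, [-0.0081, 0, 0.0214], [0, 0, 0]], [0.6, [-0.008, 0, 0.0214], [0, 0, 0]], [0.6, [0, 0, 0], [0, 0, 0]], [0.6, [0, 0, 0], [0, 0, 0]]]'

```text
time_s: 36.12
eef_pos: [597.0, 58.6, 44.9]
ee_rot: [-0.006, 0.984, 0.035, 0.174]
force: [-0.1, -0.1, -1.6]
grip_width: 0.362
grip_force: 101.7
```

servo_tool --commands '[[0.6, [-0.004, 0, -0.0012], [0, 0, 0]], [0.6, [-0.004, 0, -0.0012], [0, 0, 0]], [0.6, [-0.004, 0, -0.0012], [0, 0, 0]], [0.6, [-0.0035, 0, -0.0012], [0, 0, 0]], [0.6, [0, 0, 0], [0, 0, 0]], [0.6, [0, 0, 0], [0, 0, 0]]]'

```text
time_s: 36.62
eef_pos: [581.7, 57.1, 46.4]
ee_rot: [-0.006, 0.984, 0.035, 0.177]
force: [7.5, 3.0, -4.1]
grip_width: 0.363
grip_force: 101.3
```

```bash
python3 pl.py 3 3.5 56.5 20 -0.7; python3 hd.py
```

```text
{'time_s': 36.617, 'joints': [-0.134, 0.514, 1.801, 0.151, 0.483, 1.244], 'eef_pos': [581.741, 57.1, 46.368], 'ee_rot': [-0.006, 0.984, 0.035, 0.177], 'force': [7.468, 2.971, -4.082], 'grip_width': 0.363, 'grip_force': 101.319}
tcp [581.7  57.1  46.4] t 36.6 TURN(6deg) [ 0.01 -0.06 -0.  ] SHIFT after turn m [-0.0002 -0.      0.0014]
top [[38.1, -15.5, -28.9], [39.2, -13.4, -28.0], [48.1, 16.4, 10.0], [48.7, 17.2, 13.4]]
scene [[38.9, -15.6, -28.4], [39.7, -14.9, -26.1], [49.2, 15.9, 4.7], [51.3, 17.2, 7.2]]
```

servo_tool --commands '[[0.6, [-0.0006, 0, 0.0008], [0, -0.06, 0]], [0.6, [-0.0019, 0, 0.0026], [0, -0.667, 0]], [0.6, [0, 0, 0], [0, 0, 0]], [0.6, [-0.0017, 0, 0.0026], [0, -0.667, 0]], [0.6, [0, 0, 0], [0, 0, 0]], [0.6, [-0.0015, 0, 0.0026], [0, -0.667, 0]], [0.6, [0, 0, 0], [0, 0, 0]], [0.6, [0, 0, 0], [0, 0, 0]]]'

```text
time_s: 37.38
eef_pos: [579.8, 56.9, 36.5]
ee_rot: [-0.002, 0.997, 0.036, 0.071]
force: [9.3, 0.5, -4.1]
grip_width: 0.365
grip_force: 101.3
```

```bash
python3 pl.py 3 3.5 48.2 8 -0.7
```

```text
{'time_s': 37.383, 'joints': [-0.114, 0.593, 1.643, 0.036, 0.767, 1.361], 'eef_pos': [579.753, 56.865, 36.543], 'ee_rot': [-0.002, 0.997, 0.036, 0.071], 'force': [9.276, 0.475, -4.145], 'grip_width': 0.365, 'grip_force': 101.329}
tcp [579.8  56.9  36.5] t 37.4 TURN(6deg) [ 0.01 -0.02  0.  ] SHIFT after turn m [-0.0003 -0.0001  0.0006]
```

servo_tool --commands '[[0.6, [-0.0009, 0, 0.0036], [0, -0.667, 0]], [0.6, [0, 0, 0], [0, 0, 0]], [0.6, [-0.0004, 0, 0.004], [0, -0.69, 0]], [0.6, [0, 0, 0], [0, 0, 0]], [0.6, [0.001, 0, 0.001], [0, 0, 0]], [0.6, [0, 0, 0], [0, 0, 0]]]'

```text
time_s: 37.88
eef_pos: [580.5, 57.7, 30.1]
ee_rot: [0.0, 0.999, 0.036, 0.001]
force: [-0.7, 5.4, 18.2]
grip_width: 0.362
grip_force: 104.3
```

```bash
python3 pl.py 3 6 42 0 -0.7
```

```text
{'time_s': 37.883, 'joints': [-0.102, 0.662, 1.526, -0.0, 0.952, 1.397], 'eef_pos': [580.483, 57.748, 30.104], 'ee_rot': [0.0, 0.999, 0.036, 0.001], 'force': [-0.708, 5.418, 18.175], 'grip_width': 0.362, 'grip_force': 104.335}
tcp [580.5  57.7  30.1] t 37.9 TURN(6deg) [ 0.   -0.01  0.01] SHIFT after turn m [-0.0002  0.0007  0.0006]
```

Level and pressed onto the saddles. Now I release it.

servo_tool --commands '[[-0.2, [0, 0, 0], [0, 0, 0]], [-0.2, [0, 0, 0], [0, 0, 0]], [-0.2, [0, 0, 0], [0, 0, 0]], [-0.2, [0, 0, -0.02], [0, 0, 0]], [-0.2, [0, 0, -0.03], [0, 0, 0]], [-0.2, [0, 0, -0.035], [0, 0, 0]], [-0.2, [0, 0, -0.035], [0, 0, 0]], [-0.2, [-0.04, 0, 0], [0, 0, 0]], [-0.2, [-0.04, 0, 0], [0, 0, 0]], [-0.2, [-0.04, 0, 0], [0, 0, 0]]]'

```text
time_s: 38.72
eef_pos: [457.2, 48.4, 147.2]
ee_rot: [0.0, 0.999, 0.036, -0.003]
force: [-0.4, -0.8, 1.0]
grip_width: 0.6
grip_force: 0.0
```

servo_tool --commands '[[-0.2, [-0.04, 0, 0], [0, 0, 0]], [-0.2, [-0.04, -0.005, 0], [0, 0, 0]], [-0.2, [0, -0.04, 0], [0, 0, 0]], [-0.2, [0, -0.04, 0], [0, 0, 0]], [-0.2, [0, -0.04, 0], [0, 0, 0]], [-0.2, [0, 0, 0], [0, 0, 0]]]'

```text
time_s: 39.22
eef_pos: [368.7, 172.3, 147.9]
ee_rot: [-0.0, 0.999, 0.039, -0.003]
force: [0.1, -0.1, -0.5]
grip_width: 0.597
grip_force: 0.0
```

```bash
python3 chk.py 0 1 2 3; python3 rackfit.py; python3 - <<'E'
from h import *
st(); c=cap('scene'); save(c,'pics/s5.png',(225,140,365,245),5.5)
c=cap('top'); save(c,'pics/t5.png',(230,190,350,290),6.5)
E
```

```text
top 0 [(-38, 62, 61.0, -0.4), (-30, 60, 61.2, -0.9), (-15, 59, 61.7, -1.7), (0, 58, 62.0, -0.9), (15, 60, 60.8, -1.2), (30, 62, 60.8, -1.2), (40, 62, 61.7, 0.4), (48, 52, 63.0, -0.4)]
top 1 [(-38, 59, 63.7, -0.7), (-30, 63, 63.5, -1.8), (-15, 61, 63.1, -0.5), (0, 60, 61.9, -0.7), (15, 58, 62.1, -0.8), (30, 59, 60.6, -0.8), (40, 56, 61.2, -0.5), (48, 58, 62.5, -1.3)]
top 2 [(-38, 59, 64.1, -0.0), (-30, 59, 63.5, -0.3), (-15, 59, 62.2, -0.4), (0, 56, 62.2, -0.4), (15, 56, 61.8, -0.5), (30, 60, 61.7, -0.3), (40, 59, 60.2, 1.3), (48, 58, 61.2, 0.5)]
top 3 [(-38, 59, 62.3, -0.9), (-30, 58, 62.2, 0.8), (-15, 57, 62.2, -0.5), (0, 57, 61.3, -1.2), (15, 59, 60.9, 0.1), (30, 57, 61.0, -1.0), (40, 60, 59.9, -1.5), (48, 59, 61.2, 0.1)]
scene 0 [(-38, 34, 59.5, 5.8), (-30, 40, 60.7, 3.2), (-15, 41, 59.9, 1.4), (0, 32, 59.6, 2.9), (15, 38, 60.3, 2.6), (30, 32, 59.7, 2.5), (40, 29, 60.9, 2.8), (48, 46, 61.4, 1.0)]
scene 1 [(-38, 35, 61.8, -0.7), (-30, 36, 61.3, 1.8), (-15, 40, 61.0, 1.0), (0, 39, 61.0, 2.6), (15, 36, 58.9, 1.2), (30, 29, 59.3, 5.2), (40, 27, 60.5, 0.4), (48, 44, 61.2, 0.6)]
scene 2
[... 272 characters left out ...]
5, 33, 60.7, 1.9), (30, 26, 58.9, 1.2), (40, 30, 59.3, 1.6), (48, 40, 60.8, 1.3)]
top [579.6 -39.5] 3.98 282 320 [ -0.      0.     59.568 -65.568] [[-127.0, 127.6], [-125.8, 125.2]]
sel 86 [-97.1 -59.2 -68.7 -50.1] val 0.6
ptr 33 [-130.8   34.2  -58.1   41.6] val 51.8
scene [580.5 -36.8] 4.06 169 131 [ 4.0000e-03 -4.0000e-03  5.8058e+01 -6.4058e+01] [[-121.8, 123.0], [-125.9, 124.8]]
sel 48 [-95.3 -60.4 -70.6 -51.5] val -1.0
ptr 11 [-133.3   33.3   28.8   38.8] val 93.8
{'time_s': 39.417, 'joints': [0.133, 0.151, 1.943, -0.0, 1.055, 1.633], 'eef_pos': [370.272, 166.821, 147.606], 'ee_rot': [0.0, 0.999, 0.035, -0.004], 'force': [-0.219, -0.523, -0.139], 'grip_width': 0.598, 'grip_force': 0.0}
```

View pics/s5.png

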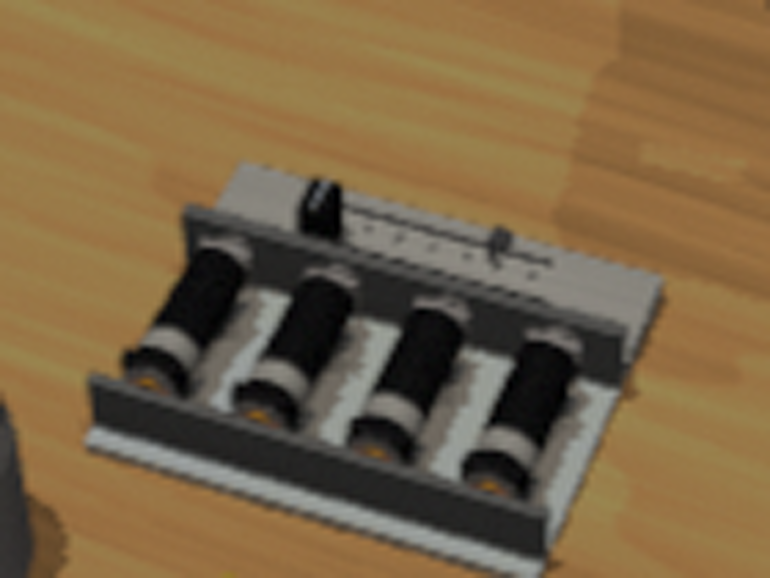

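View pics/t5.png

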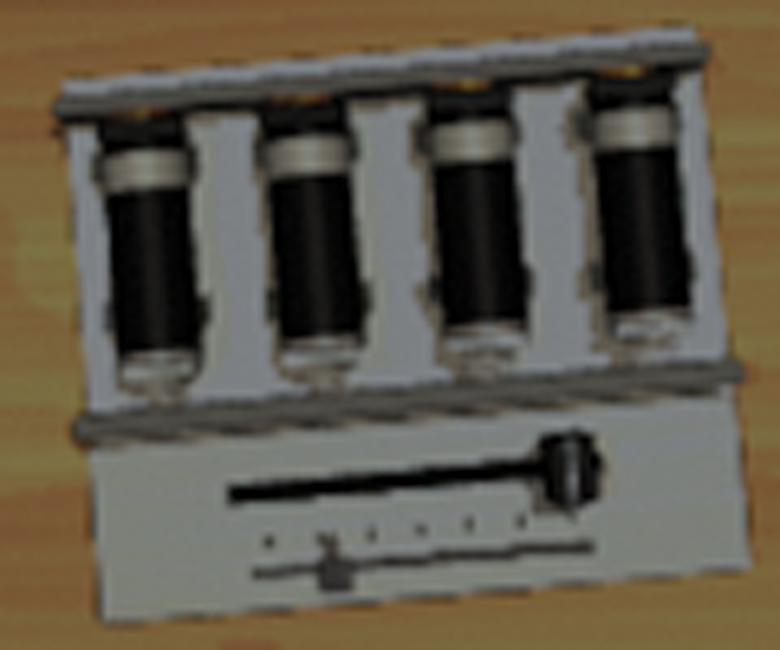

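All four cells lie in their bays, with their nubs at the wall (brass at (150,385) to (490,488) in the scene crop). The selector is at its right end. I'll average a few depth frames for the tilt and the clip position.

```bash
cat > tilt.py <<'E'
from h import *
a=np.radians(RY)
for n in('top','scene'):
    W=[cap(n) for _ in range(5)]
    z=np.median([c['z_map'] for c in W],0); c=W[0]; c['z_map']=z; w=cloud(c).reshape(-1,3)
    d=w[:,:2]-RO; X=d@[np.cos(a),np.sin(a)]; Y=d@[-np.sin(a),np.cos(a)]
    for i in range(4):
        m=(np.abs(Y+96-64*i)<4)&(X>-40)&(X<34)&(w[:,2]>50)&(w[:,2]<75); k=np.polyfit(X[m],w[m,2],1)
        e=(np.abs(Y+96-64*i)<9)&(X>36)&(X<58)&(w[:,2]>53)
        print(n,i,m.sum(),'tilt deg',round(np.degrees(k[0]),2),'z mid',round(np.polyval(k,6),1),'cap edge',np.round(np.percentile(X[e],98),1))
    # colour-based clip / selector centres
    g=c['pixels'].astype(float).mean(2).reshape(-1)
    for nm,x0,x1,zz in(('clip',-139,-122,28),):
        m=(X>x0)&(X<x1)&(np.abs(Y)<75)&(w[:,2]>23)&(w[:,2]<36)
        m2=(X>-145)&(X<-118)&(np.abs(Y)<75)&(g<70)
        h=np.histogram(Y[m2],bins=range(-75,76,5)); print(nm,'depth Y',np.round(np.median(Y[m]),1),np.round(np.percentile(Y[m],[10,90]),1)); print(np.c_[h[1][:-1],h[0]].tolist())
    m=(X>-112)&(X<-84)&(w[:,2]>54)&(w[:,2]<64)&(np.abs(Y)<100); print('sel',np.median(Y[m]).round(1),np.percentile(Y[m],[3,97]).round(1))
E
python3 tilt.py
```

```text
top 0 92 tilt deg -0.28 z mid 59.8 cap edge 50.6
top 1 95 tilt deg -0.53 z mid 60.8 cap edge 51.2
top 2 95 tilt deg -2.0 z mid 60.0 cap edge 51.7
top 3 92 tilt deg -1.85 z mid 59.7 cap edge 51.7
clip depth Y 35.8 [30.9 39.3]
[[-75, 0], [-70, 0], [-65, 2], [-60, 2], [-55, 2], [-50, 2], [-45, 2], [-40, 3], [-35, 3], [-30, 2], [-25, 2], [-20, 2], [-15, 2], [-10, 2], [-5, 1], [0, 2], [5, 2], [10, 2], [15, 2], [20, 1], [25, 2], [30, 10], [35, 16], [40, 6], [45, 2], [50, 2], [55, 1], [60, 2], [65, 2], [70, 0]]
sel -59.3 [-68.5 -50.3]
scene 0 48 tilt deg -0.75 z mid 58.1 cap edge 52.6
scene 1 52 tilt deg -1.13 z mid 59.3 cap edge 53.2
scene 2 52 tilt deg -1.94 z mid 58.7 cap edge 52.7
scene 3 54 tilt deg -1.43 z mid 58.6 cap edge 52.7
clip depth Y 37.6 [33.6 41.1]
[[-75, 0], [-70, 0], [-65, 0], [-60, 1], [-55, 0], [-50, 0], [-45, 0], [-40, 0], [-35, 0], [-30, 0], [-25, 0], [-20, 0], [-15, 0], [-10, 0], [-5, 0], [0, 0], [5, 0], [10, 0], [15, 0], [20, 0], [25, 0], [30, 4], [35, 7], [40, 5], [45, 0], [50, 0], [55, 0], [60, 0], [65, 0], [70, 0]]
sel -57.4 [-67.1 -50.2]
```

```bash
python3 - <<'E'
from h import *
for i in(3,2,1,0): go([*rk(-26,-96+64*i),75],RY)
E
```

```text
tcp [370.3 167.5 147.8] t 40.0 TURN(6deg) [ 0.    0.06 -0.  ] SHIFT after turn m [0.1689 0.1252 0.0728]
tcp [370.3 167.5 147.8] t 40.0 TURN(6deg) [ 0.    0.06 -0.  ] SHIFT after turn m [0.1689 0.1892 0.0728]
tcp [370.3 167.5 147.8] t 40.0 TURN(6deg) [ 0.    0.06 -0.  ] SHIFT after turn m [0.1689 0.2532 0.0728]
tcp [370.3 167.5 147.8] t 40.0 TURN(6deg) [ 0.    0.06 -0.  ] SHIFT after turn m [0.1689 0.3172 0.0728]
```

servo_tool --commands '[[1, [0.034, 0.025, 0], [0, 0.06, 0]], [1, [0.034, 0.025, 0], [0, 0, 0]], [1, [0.034, 0.025, 0], [0, 0, 0]], [1, [0.034, 0.025, 0], [0, 0, 0]], [1, [0.033, 0.025, 0], [0, 0, 0]], [1, [0, 0, 0.037], [0, 0, 0]], [1, [0, 0, 0.036], [0, 0, 0]], [1, [0, 0, 0.01], [0, 0, 0]], [1, [0, 0, 0], [0, 0, 0]]]'

```text
time_s: 40.77
eef_pos: [544.5, 56.3, 62.3]
ee_rot: [-0.0, 0.999, 0.036, -0.003]
force: [-0.1, -0.3, 1.1]
grip_width: 0.003
grip_force: 0.0
```

servo_tool --commands '[[1, [0, 0, 0.003], [0, 0, 0]], [1, [0, 0, 0.003], [0, 0, 0]], [1, [0, 0, 0], [0, 0, 0]]]'

```text
time_s: 41.02
eef_pos: [546.5, 56.2, 59.8]
ee_rot: [0.0, 0.999, 0.036, 0.001]
force: [1.0, -0.6, 0.5]
grip_width: 0.002
grip_force: 0.0
```

servo_tool --commands '[[1, [0, 0, 0.002], [0, 0, 0]], [1, [0, 0, 0], [0, 0, 0]], [1, [0, 0, 0], [0, 0, 0]]]'

```text
time_s: 41.27
eef_pos: [546.7, 56.3, 58.7]
ee_rot: [0.0, 0.999, 0.036, 0.001]
force: [-3.7, 1.2, 12.2]
grip_width: 0.001
grip_force: 5.9
```

servo_tool --commands '[[1, [0, 0, 0.002], [0, 0, 0]], [1, [0, 0, 0], [0, 0, 0]], [1, [0, 0, 0], [0, 0, 0]]]'

```text
time_s: 41.52
eef_pos: [546.7, 56.3, 58.4]
ee_rot: [0.0, 0.999, 0.036, 0.001]
force: [-12.3, 1.7, 29.5]
grip_width: -0.0
grip_force: 14.6
```

servo_tool --commands '[[1, [0, 0, -0.015], [0, 0, 0]], [1, [0, 0, -0.015], [0, 0, 0]], [1, [0, 0.032, 0], [0, 0, 0]], [1, [0, 0.032, 0], [0, 0, 0]], [1, [0, 0, 0], [0, 0, 0]], [1, [0, 0, 0.025], [0, 0, 0]], [1, [0, 0, 0.003], [0, 0, 0]], [1, [0, 0, 0], [0, 0, 0]], [1, [0, 0, 0.001], [0, 0, 0]], [1, [0, 0, 0], [0, 0, 0]]]'

```text
time_s: 42.35
eef_pos: [552.3, -8.2, 58.5]
ee_rot: [0.001, 0.999, 0.036, 0.002]
force: [-1.5, -1.9, 16.5]
grip_width: -0.0
grip_force: 8.4
```

servo_tool --commands '[[1, [0, 0, 0.001], [0, 0, 0]], [1, [0, 0, 0], [0, 0, 0]], [1, [0, 0, 0], [0, 0, 0]]]'

```text
time_s: 42.6
eef_pos: [552.3, -8.3, 58.4]
ee_rot: [0.001, 0.999, 0.036, 0.003]
force: [-5.1, -2.1, 24.6]
grip_width: 0.001
grip_force: 12.8
```

Same height and stiffness in bay 2. Next, bays 1 and 0.

servo_tool --commands '[[1, [0, 0, -0.015], [0, 0, 0]], [1, [0, 0, -0.015], [0, 0, 0]], [1, [0, 0.032, 0], [0, 0, 0]], [1, [0, 0.032, 0], [0, 0, 0]], [1, [0, 0, 0], [0, 0, 0]], [1, [0, 0, 0.025], [0, 0, 0]], [1, [0, 0, 0.003], [0, 0, 0]], [1, [0, 0, 0], [0, 0, 0]], [1, [0, 0, 0.001], [0, 0, 0]], [1, [0, 0, 0], [0, 0, 0]]]'

```text
time_s: 43.43
eef_pos: [556.9, -71.0, 58.5]
ee_rot: [0.001, 0.999, 0.036, 0.002]
force: [-0.6, 3.4, 19.5]
grip_width: 0.001
grip_force: 9.6
```

servo_tool --commands '[[1, [0, 0, -0.015], [0, 0, 0]], [1, [0, 0, -0.015], [0, 0, 0]], [1, [0, 0.032, 0], [0, 0, 0]], [1, [0, 0.032, 0], [0, 0, 0]], [1, [0, 0, 0], [0, 0, 0]], [1, [0, 0, 0.025], [0, 0, 0]], [1, [0, 0, 0.003], [0, 0, 0]], [1, [0, 0, 0], [0, 0, 0]], [1, [0, 0, 0.001], [0, 0, 0]], [1, [0, 0, 0], [0, 0, 0]]]'

```text
time_s: 44.27
eef_pos: [560.8, -134.5, 58.6]
ee_rot: [0.0, 0.999, 0.036, 0.001]
force: [0.2, 3.5, 13.8]
grip_width: -0.003
grip_force: 7.1
```

servo_tool --commands '[[1, [0, 0, -0.03], [0, 0, 0]], [1, [0, 0, -0.03], [0, 0, 0]], [1, [0, 0, -0.03], [0, 0, 0]], [-0.3, [-0.04, 0, 0], [0, 0, 0]], [-0.3, [-0.04, 0, 0], [0, 0, 0]], [-0.3, [-0.04, 0, 0], [0, 0, 0]], [-0.3, [-0.04, 0, 0], [0, 0, 0]], [-0.3, [-0.02, 0, 0], [0, 0, 0]], [-0.3, [0, 0, 0], [0, 0, 0]]]'

```text
time_s: 45.02
eef_pos: [377.1, -147.1, 146.6]
ee_rot: [-0.0, 0.999, 0.035, -0.001]
force: [0.9, 0.3, 0.4]
grip_width: 0.651
grip_force: 0.0
```

```bash
python3 tilt.py | grep -v '^\[\['; python3 - <<'E'
from h import *
go([486.8,-105,130],RY)
E
```

```text
top 0 94 tilt deg 0.9 z mid 58.6 cap edge 50.6
top 1 93 tilt deg 0.22 z mid 58.8 cap edge 51.2
top 2 94 tilt deg 0.11 z mid 58.5 cap edge 51.1
top 3 93 tilt deg 0.03 z mid 58.4 cap edge 51.3
clip depth Y 35.8 [31.1 39.3]
sel -59.4 [-68.5 -50.3]
scene 0 49 tilt deg 0.76 z mid 57.1 cap edge 53.4
scene 1 53 tilt deg -0.0 z mid 56.9 cap edge 52.7
scene 2 54 tilt deg 0.0 z mid 57.3 cap edge 52.7
scene 3 50 tilt deg 0.23 z mid 57.0 cap edge 52.7
clip depth Y 35.7 [31.3 40.8]
sel -58.2 [-67.4 -50.5]
tcp [ 380.5 -148.1  146.4] t 45.5 TURN(6deg) [-0.    0.01  0.01] SHIFT after turn m [ 0.1092 -0.0354  0.0164]
```

```bash
python3 - <<'E'
from h import *
go([*rk(37,-96),75],RY)
E
```

```text
tcp [ 380.5 -148.1  146.4] t 45.5 TURN(6deg) [-0.    0.01  0.01] SHIFT after turn m [0.2443 0.0016 0.0714]
```

servo_tool --commands '[[1, [0.04, 0, 0], [0, 0, 0]], [1, [0.04, 0, 0], [0, 0, 0]], [1, [0.04, 0, 0], [0, 0, 0]], [1, [0.04, 0, 0], [0, 0, 0]], [1, [0.04, 0, 0], [0, 0, 0]], [1, [0.04, 0.001, 0], [0, 0, 0]], [1, [0.004, 0, 0.035], [0, 0, 0]], [1, [0, 0, 0.036], [0, 0, 0]], [1, [0, 0, 0.01], [0, 0, 0]], [1, [0, 0, 0], [0, 0, 0]]]'

```text
time_s: 46.35
eef_pos: [622.2, -131.2, 62.7]
ee_rot: [-0.001, 0.999, 0.036, -0.003]
force: [-0.5, 0.2, 0.1]
grip_width: -0.001
grip_force: 0.0
```

servo_tool --commands '[[1, [0, 0, 0.003], [0, 0, 0]], [1, [0, 0, 0.002], [0, 0, 0]], [1, [0, 0, 0], [0, 0, 0]]]'

```text
time_s: 46.6
eef_pos: [624.1, -132.2, 62.2]
ee_rot: [0.001, 0.999, 0.036, 0.001]
force: [0.6, 0.8, -0.2]
grip_width: -0.004
grip_force: 0.0
```

servo_tool --commands '[[1, [0, 0, 0.0015], [0, 0, 0]], [1, [0, 0, 0], [0, 0, 0]], [1, [0, 0, 0], [0, 0, 0]]]'

```text
time_s: 46.85
eef_pos: [623.7, -132.0, 59.6]
ee_rot: [0.0, 0.999, 0.036, 0.0]
force: [0.2, -0.8, 0.5]
grip_width: -0.0
grip_force: 0.1
```

servo_tool --commands '[[1, [0, 0, 0.0015], [0, 0, 0]], [1, [0, 0, 0], [0, 0, 0]], [1, [0, 0, 0.0015], [0, 0, 0]], [1, [0, 0, 0], [0, 0, 0]]]'

```text
time_s: 47.18
eef_pos: [624.1, -132.2, 58.8]
ee_rot: [0.001, 0.999, 0.036, 0.001]
force: [-7.1, 1.7, 18.6]
grip_width: 0.002
grip_force: 9.0
```

servo_tool --commands '[[1, [0, 0, -0.03], [0, 0, 0]], [1, [0, 0, -0.03], [0, 0, 0]], [1, [0, 0, -0.02], [0, 0, 0]], [-0.3, [-0.04, 0, 0], [0, 0, 0]], [-0.3, [-0.04, 0, 0], [0, 0, 0]], [-0.3, [-0.04, 0, 0], [0, 0, 0]], [-0.3, [-0.04, 0, 0], [0, 0, 0]], [-0.3, [-0.04, 0, 0], [0, 0, 0]], [-0.3, [-0.02, 0, 0], [0, 0, 0]], [-0.3, [0, 0, 0], [0, 0, 0]]]'

```text
time_s: 48.02
eef_pos: [401.3, -147.3, 136.3]
ee_rot: [-0.0, 0.999, 0.035, -0.001]
force: [0.3, -0.3, 0.7]
grip_width: 0.649
grip_force: 0.0
```

```bash
python3 tilt.py | grep -v '^\[\['; python3 - <<'E'
from h import *
go([486.8,-105,130],RY)
E
```

```text
top 0 94 tilt deg -0.11 z mid 58.6 cap edge 50.7
top 1 93 tilt deg 0.13 z mid 58.6 cap edge 51.2
top 2 93 tilt deg 0.68 z mid 58.7 cap edge 51.0
top 3 97 tilt deg 0.51 z mid 58.5 cap edge 51.2
clip depth Y 35.8 [30.9 40.4]
sel -59.3 [-68.5 -50.3]
scene 0 52 tilt deg -0.25 z mid 57.0 cap edge 53.2
scene 1 51 tilt deg 0.46 z mid 57.1 cap edge 53.2
scene 2 51 tilt deg 0.28 z mid 57.3 cap edge 53.1
scene 3 53 tilt deg 0.13 z mid 57.1 cap edge 51.9
clip depth Y 36.5 [31.9 40.5]
sel -58.0 [-67.8 -50.4]
tcp [ 404.5 -147.5  135.9] t 48.5 TURN(6deg) [-0.    0.01  0.  ] SHIFT after turn m [ 0.0851 -0.0365  0.0059]
```

servo_tool --commands '[[-0.3, [0.0285, -0.012, 0], [0, 0, 0]], [-0.3, [0.0285, -0.012, 0], [0, 0, 0]], [-0.3, [0.0281, -0.0125, 0], [0, 0, 0]], [-0.3, [0, 0, 0], [0, 0, 0]], [-0.3, [0, 0, 0.035], [0, 0, 0]], [-0.3, [0, 0, 0.035], [0, 0, 0]], [-0.3, [0, 0, 0.03], [0, 0, 0]], [-0.3, [0, 0, 0.003], [0, 0, 0]], [-0.3, [0, 0, 0], [0, 0, 0]]]'

```text
time_s: 49.27
eef_pos: [485.7, -104.9, 32.3]
ee_rot: [-0.001, 0.999, 0.036, -0.002]
force: [0.5, -0.9, 0.2]
grip_width: 0.648
grip_force: 0.0
```

servo_tool --commands '[[0.8, [0, 0, 0], [0, 0, 0]], [0.8, [0, 0, 0], [0, 0, 0]], [0.8, [0, 0, 0], [0, 0, 0]], [0.8, [0, 0, 0], [0, 0, 0]], [0.8, [0, 0, 0], [0, 0, 0]]]' --squeeze 30

```text
time_s: 49.68
eef_pos: [487.3, -105.0, 34.9]
ee_rot: [0.0, 0.999, 0.036, 0.001]
force: [-0.1, 2.8, 7.9]
grip_width: 0.229
grip_force: 33.1
```

```bash
python3 - <<'E'
from h import *
st(); go([479.9,-10.5,33],RY)
E
```

```text
{'time_s': 49.683, 'joints': [-0.448, 0.509, 1.792, 0.001, 0.838, 1.051], 'eef_pos': [487.293, -105.004, 34.86], 'ee_rot': [0.0, 0.999, 0.036, 0.001], 'force': [-0.12, 2.849, 7.94], 'grip_width': 0.229, 'grip_force': 33.06}
tcp [ 487.3 -105.    34.9] t 49.7 TURN(6deg) [ 0.01 -0.02 -0.  ] SHIFT after turn m [-0.0006 -0.0948  0.0019]
```

servo_tool --commands '[[0.8, [0, -0.012, 0], [0, 0, 0]], [0.8, [0, -0.012, 0], [0, 0, 0]], [0.8, [0, -0.012, 0], [0, 0, 0]], [0.8, [0, -0.012, 0], [0, 0, 0]], [0.8, [0, -0.012, 0], [0, 0, 0]], [0.8, [0, -0.012, 0], [0, 0, 0]], [0.8, [0, -0.012, 0], [0, 0, 0]], [0.8, [0, -0.0108, 0], [0, 0, 0]], [0.8, [0, 0, 0], [0, 0, 0]], [0.8, [0, 0, 0], [0, 0, 0]]]'

```text
time_s: 50.52
eef_pos: [480.5, -10.2, 34.8]
ee_rot: [0.0, 0.999, 0.036, 0.001]
force: [-1.1, 1.2, 8.0]
grip_width: 0.23
grip_force: 33.1
```

```bash
python3 - <<'E'
from h import *
st(); go([479.9,-10.5,33],RY)
E
```

```text
{'time_s': 50.517, 'joints': [-0.265, 0.48, 1.845, -0.0, 0.814, 1.233], 'eef_pos': [480.517, -10.156, 34.84], 'ee_rot': [0.0, 0.999, 0.036, 0.001], 'force': [-1.05, 1.188, 8.014], 'grip_width': 0.23, 'grip_force': 33.102}
tcp [480.5 -10.2  34.8] t 50.5 TURN(6deg) [ 0.01 -0.02  0.01] SHIFT after turn m [-0.0006  0.0003  0.0018]
```

Now I release it, clear away and check.

servo_tool --commands '[[-0.2, [0, 0, 0], [0, 0, 0]], [-0.2, [0, 0, 0], [0, 0, 0]], [-0.2, [0, 0, 0], [0, 0, 0]], [-0.2, [0, 0, -0.025], [0, 0, 0]], [-0.2, [0, 0, -0.035], [0, 0, 0]], [-0.2, [0, 0, -0.035], [0, 0, 0]], [-0.2, [-0.03, -0.025, 0], [0, 0, 0]], [-0.2, [-0.03, -0.025, 0], [0, 0, 0]], [-0.2, [-0.03, -0.025, 0], [0, 0, 0]], [-0.2, [-0.03, -0.025, 0], [0, 0, 0]]]'

```text
time_s: 51.35
eef_pos: [351.3, 81.2, 128.1]
ee_rot: [0.0, 0.999, 0.035, 0.0]
force: [-0.1, 2.0, -0.4]
grip_width: 0.597
grip_force: 0.0
```

servo_tool --commands '[[-0.2, [0, -0.04, 0], [0, 0, 0]], [-0.2, [0, -0.04, 0], [0, 0, 0]], [-0.2, [0, 0, 0], [0, 0, 0]]]'

```text
time_s: 51.6
eef_pos: [345.6, 165.4, 128.6]
ee_rot: [-0.001, 0.999, 0.039, 0.0]
force: [-0.0, -0.2, -0.9]
grip_width: 0.601
grip_force: 0.0
```

```bash
python3 tilt.py| grep -v '^\[\['; python3 - <<'E'
from h import *
c=cap('top'); save(c,'pics/t6.png',(230,190,350,290),6.5)
E
```

```text
top 0 93 tilt deg -0.13 z mid 58.7 cap edge 50.8
top 1 93 tilt deg -0.42 z mid 58.3 cap edge 51.3
top 2 94 tilt deg 0.09 z mid 58.6 cap edge 51.1
top 3 94 tilt deg 0.03 z mid 58.5 cap edge 51.5
clip depth Y 35.7 [30.9 39.3]
sel 35.3 [25.7 44.5]
scene 0 51 tilt deg -0.67 z mid 57.3 cap edge 52.4
scene 1 54 tilt deg 0.36 z mid 57.0 cap edge 53.6
scene 2 53 tilt deg 0.52 z mid 57.2 cap edge 53.2
scene 3 56 tilt deg 0.12 z mid 56.9 cap edge 53.3
clip depth Y 39.7 [38.3 41.1]
sel 36.6 [26.9 45. ]
```

View pics/t6.png

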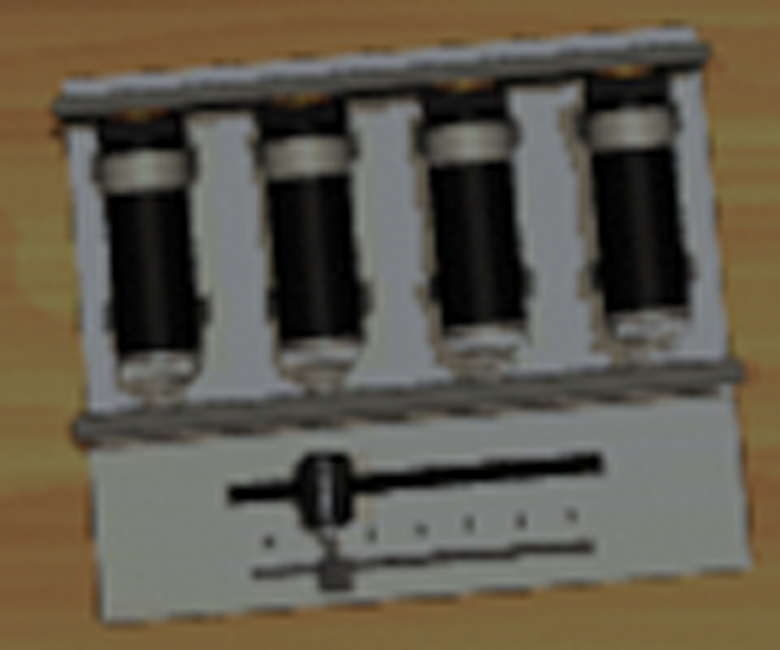

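The four cells are seated level, and the selector block at (326,490) is just about in line with the clip at (336,572). One finer ray check of the alignment before I hand in.

```bash
python3 - <<'E'
from h import *
a=np.radians(RY)
for n in('top','scene'):
    I=np.mean([cap(n)['pixels'].astype(float).mean(2) for _ in range(3)],0); c=cap(n)
    v,u=np.mgrid[:420,:560]; d=np.stack([(u-c['cx'])/c['fx'],(v-c['cy'])/c['fy'],np.ones(u.shape)],-1)@c['Rm']; C=-c['Rm'].T@c['t']
    for nm,h,xs,th in(('clip',28,(-139,-121),.72),('clip18',28,(-136,-124),.6),('block',60,(-108,-88),.5),('blk2',60,(-104,-92),.35)):
        P=C+d*((h-C[2])/d[...,2])[...,None]; q=P[...,:2]-RO; X=q@[np.cos(a),np.sin(a)]; Y=q@[-np.sin(a),np.cos(a)]
        m=(X>xs[0])&(X<xs[1])&(Y>15)&(Y<58); bg=np.percentile(I[m],85)
        # column profile: mean darkness by Y
        w=np.clip(bg*th-I,0,None)*m; print(n,nm,round(bg),'Y',round((w*Y).sum()/w.sum(),2),'X',round((w*X).sum()/w.sum(),1),'spread',round(np.sqrt((w*(Y-(w*Y).sum()/w.sum())**2).sum()/w.sum()),1))
E
```

```text
top clip 127 Y 36.47 X -131.4 spread 8.5
top clip18 128 Y 35.77 X -130.9 spread 8.8
top block 113 Y 36.72 X -98.4 spread 11.1
top blk2 87 Y 37.28 X -98.5 spread 12.4
scene clip 114 Y 32.86 X -128.7 spread 7.6
scene clip18 123 Y 32.44 X -129.4 spread 6.6
scene block 118 Y 42.72 X -97.0 spread 6.5
scene blk2 108 Y 43.77 X -97.0 spread 5.7
```

```bash
python3 -c "
from rig import *
print(finish_job())"
```

```text
the job is handed in; nothing more can be done
None
```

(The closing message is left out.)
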